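Fit the key and the toothed pulley to the core track's drive shaft

TASK

Lift the protective cap off the gearbox's upright shaft and push it, open end down, fully into the round cutout of the foam insert. Then drop the square key that fits the shaft's slot into it, right down to the bottom, and last slide the toothed pulley on with its keyway over the key until it sits fully home on the collar, boss up. Let go of everything and leave all the other things as they are.

Things in the scene. Friction and masses are not known exactly. Their poses are not given: they have to be found in the camera images.
- cap_c (a point): centre (half-way up) of the loose plain grey plastic cap that covers the shaft at the start: 44 mm in diameter, 50 mm high, closed on top and open below (bore 37 mm, 45 mm deep), standing loosely on the collar. z up.
- cap_seat (a point): centre of the floor of the round cutout in the foam; x and y along the insert's short and long sides. The cutout is 48 mm wide and 22 mm deep: its mouth, level with the foam's top, is 22 mm above this point. The fully seated cap has its centre 25 mm above this point.
- foam: grey foam insert in a black frame, 172 x 212 mm, 42 mm high, fixed; origin under its centre, y along its long side. At x = -37 mm, y = -58, 0 and 58 mm it has three square cutouts, 17 mm wide and 22 mm deep, that hold the key, the wide key and the dowel upright, in varying order, each 36 mm proud.
- key_c (a point): centre (half-way up) of the loose steel key that fits: a square bar 10 x 10 x 58 mm standing upright (z up, along the bar; x and y square to its faces) in one of the foam's three square cutouts, 36 mm of it proud.
- slot (a point): centre of the floor of the shaft's key slot, where the key's foot goes; z up, x radially outwards from the shaft's axis, 17 mm away. The slot is 12.4 mm wide and 12.1 mm radially: a closed pocket in the collar for the lowest 16 mm, above that an open groove in the shaft's side up to the shaft's end, 56 mm above this point. The key's faces go parallel to x and y. The seated key's centre is 29 mm above this point.
- shaft (a joint): turn of the shaft in the gearbox (rad); it stays where it is, being stiff (1.5 Nm), and need not be turned. The seated key ends only 2 mm above the shaft's end, so hold it by the top of its length and let it drop the last bit into the pocket.
- collar (a point): centre of the collar's top face, on the shaft's axis (z up, x towards the slot). The collar is 60 mm in diameter and 16 mm high and stands on the fixed gearbox housing (130 x 120 mm, top 72 mm above the table, with a black motor at its back). The shaft is 32 mm in diameter and ends 40 mm above this point with a 4 mm bevel.
- pulley_c (a point): on the bore's axis, half-way up the loose aluminium pulley: 40 mm high, z up; lower 19 mm toothed and flanged, 73 mm wide, upper 21 mm a plain boss 58 mm in diameter to grip. Bore 34.6 mm, with a keyway 13.2 mm wide and 24.2 mm deep from the axis, towards this frame's x. It lies boss up on the black mat (5 mm thick); fully home its centre is 20 mm above the collar.
- widekey: bystander: a square bar 14.5 x 14.5 x 58 mm, too wide for the slot, upright in the foam; origin at the centre of its foot.
- dowel: bystander: a round pin 13 mm in diameter, 58 mm long, upright in the foam; origin at the centre of its foot.
- spacer: bystander: a plain aluminium ring, 60 mm in diameter, 30 mm high, bore 38 mm without a keyway, flat on the mat beside the pulley, 116 mm away; origin at the centre of its underside.
- mat: black rubber mat, 150 x 230 x 5 mm, fixed; origin under its centre, y along its long side.
- oil: bystander: white oil bottle, 52 mm in diameter, 125 mm high; origin at the centre of its foot.
- wrench: bystander: a steel wrench lying flat, along its x; origin under its middle.
- tape: bystander: clear tape roll lying flat, 90 mm in diameter, 24 mm high; origin under its centre.
- marker: bystander: grey marker pen lying flat, 125 mm long along its x, 12 mm thick; origin under its middle.
- scraper: bystander: scraper with a wooden handle lying flat, about 125 mm long along its x, 75 mm wide, 14 mm high; origin under its middle.
- key: the key itself; origin at the centre of its foot, 29 mm below point key_c.
- cap: the cap itself; origin at the centre of its lower rim, 25 mm below point cap_c.
- pulley: the pulley itself; origin at the centre of its underside, 20 mm below point pulley_c.
There are look-alikes about, which are no part of the job. Leave any purple look-alike of the cap alone. Leave any turquoise look-alike of the pulley alone.

How it is judged:
On the way, in this order (a step that is already met when the one before it is completed fails the run):
1. the cap is fully in the round cutout of the foam, open end down, and let go (horizontal distance between cap_c and cap_seat below 0.005 m and z of cap_c in the frame of cap_seat below 0.029 m and angle between cap_c's own z axis and vertical below 0.12 rad and contact force between cap and the fingers below 0.1 N), for 0.2 s.
2. the key stands at the bottom of the shaft's slot and is let go (horizontal distance between key_c and slot below 0.0045 m and z of key_c in the frame of slot below 0.0325 m and angle between key_c's own z axis and vertical below 0.12 rad and contact force between key and the fingers below 0.1 N), for 0.2 s.
3. the pulley sits home on the collar with its keyway over the key (horizontal distance between key_c and slot below 0.0045 m and z of key_c in the frame of slot below 0.0325 m and angle between key_c's own z axis and vertical below 0.12 rad and horizontal distance between pulley_c and collar below 0.003 m and z of pulley_c in the frame of collar below 0.023 m and angle between pulley_c's own z axis and vertical below 0.06 rad and angle between the x axis of pulley_c and the x axis of slot, either way round below 0.15 rad), for 0.2 s.
At the end, for the whole second after the job is handed in: Cap within 5 mm of the cutout's centre and 4 mm of its floor, key within 4.5 mm of the slot's centre and 3.5 mm of its floor (both upright to 0.12 rad); pulley within 3 mm of the axis and of the collar, level to 0.06, keyway to 0.15 rad; all released, at rest (all of step 1 and all of step 3 and contact force between each of key, pulley and the fingers below 0.1 N and linear speed of each of cap, key, pulley below 0.02 m/s); the robot touches nothing.
It fails at once if a bystander is shifted by more than 30 mm (distance of any of oil, wrench, tape, marker, scraper, spacer from where it was at the start of the episode above 0.03 m).
It fails at once if the wide key or the dowel is taken from the foam (distance of any of widekey, dowel from where it was at the start of the episode above 0.015 m).
It fails at once if the oil bottle is tipped over (angle between oil's own z axis and vertical above 0.5 rad).
It also fails if it takes over 72 s, if anything falls off the work surface, if the arm or the gripper's body presses on something with over 40 N, if the wrist force passes 120 N, or if a joint passes its speed limit or range.

ROBOT

A 7-joint arm with a two-finger parallel gripper is mounted at the origin on the work surface. World frame = base frame: x ahead of the robot, y to its left, z up, the work surface at z = 0. Lengths are in m, angles in rad, forces in N, time in s.
With the tool pointing down it reaches from about 0.4 to 0.875 m from the base axis. Payload 19.3 kg.
Tool frame: the origin (TCP) lies on the centre line of the jaws, within the pads' length; the fingertips stand 17 mm ahead of it and the grasp point (between the pads) lies 2 mm behind it; z points along the fingers, x is the direction in which the jaws open and shut, and the axes are right-handed (so a half turn about z gives the same grasp; the last joint's range is limited). The gripper opens to 85 mm and grips with 20 to 120 N. Pads are 22 mm wide; open, the fingers measure 114 mm over their backs; the gripper's body (76 mm by 85 mm) begins 54 mm behind the grasp point. The pads swing forward as they close: fully open they stand 13 mm farther back than shut.
Start: joints at [-1.193, 0.521, -0.036, 1.599, 0.021, 1.021, -0.113], TCP at [0.271, 0.563, 0.248] pointing down, gripper open.
Joint ranges: [-2.91, 2.91], [-0.3, 2.13], [-1.5, 1.42], [0.17, 2.43], [-1.26, 4.41], [0.16, 1.93], [-2.52, 2.52]. Speed limits (rad/s): [1.89, 1.89, 2.39, 2.39, 3.01, 3.01, 3.01].

INTERFACE

Orientations are given as [roll, pitch, yaw] about the fixed x, y, z axes, in that order (R = Rz(yaw) Ry(pitch) Rx(roll)).
In Python, from cell import bot gives the robot as it stands.
- The arm moves only by the tool servo_tool, never from a script. Its argument "motion" is a list of rows, each an object with "turn": the turn, a rotation vector about the tool's x, y, z in rad, a list of three; "linear": the shift along the tool's x, y, z in mm, a list of three; "claw": the finger opening in mm, from 0 to 85.4. In form: [{"turn": [rx, ry, rz], "linear": [x, y, z], "claw": claw}, ...]. A call has 1 to 12 rows; each row is the pose to reach, as a shift and turn from the pose commanded when the call began, along the tool's axes at that moment; what a row does not reach only later rows make up. A row lasts 1/8 s, in which the tool goes at most 62.5 mm and 10.7 degrees, less where a joint would pass 70% of its speed; a pose out of reach is approached as far as the arm can. A call with a gripper value outside its range is refused whole. The fingers move at their own pace and stop on an object; "squeeze" is the grip in N (left out, the last holds). Time passes only in rows, so rows that repeat a pose let the fingers close. It gives the time, the measured TCP pose, the force and the opening at its end, in the units of the state.
- bot.observe(): the state, without advancing time (a new reading comes with each control period).
- bot.get_image(name): name is "scene" or "top"; returns the picture (400x640x3 uint8, red, green, blue); there is no depth.
- bot.get_calibration(name): a dict with "fx", "fy", "cx", "cy" (pixels), "xyz" and "rotation" of the camera in the world. Camera axes: x right, y up, looking along -z (the intrinsics and any distortion apply to the point x, -y, -z); pixel columns grow to the right and rows downward; lengths in m; the calibration is good to about 2 mm. A picture is of the moment at which its call begins. get_calibration takes no time and is no camera call.
- bot.finish_job(): hands the job in, once; it reports no verdict.
Trained networks look in the newest picture that a camera, given by its name, has taken for a name from the list of things; names that differ only in an ending like _2 or _b are one class to them, and where a whole thing is asked for, a point or a joint stands for the part that bears it (a point fixed in the world has none). Each returns a list of dicts, best first, with "conf" (0 to 1); they miss things now and then, are a little off and sometimes report something else, mostly with a low value. They report only what shows in the picture. A call takes as long as a camera call. They do not tell look-alikes from the thing itself.
- bot.look_for(camera, label): "position" ([column, row] in pixels, amid what is visible of it).
The state is a dict: "time_s": time; "joint_pos": joint angles; "joint_vel": joint speeds; "tau": joint torques, N m; "tool_pos": TCP position; "ee_rot": TCP orientation; "ft_force": force on the tool from outside, world axes, zero at the start; "wrist_torque": the same for the moment, N m; "grip_width": opening from 0.0 (shut) to 1.0 (fully open).
Only numpy, scipy, OpenCV 4.12 (cv2) and the standard library are available. Lean on these libraries where they do the work, as an engineer would, in place of code of your own. Each camera call takes 0.05 s, during which the arm holds its last target.

## Working session

There is one attempt and no reset: what is moved stays moved. The work goes in short steps, Python scripts to look and compute and a tool call to move; the robot and the scene stay as the last step left them, time stands still between calls to the robot, and variables do not carry over. Pictures are saved under pics/ and viewed, and the job is handed in when it is done.

Besides the shell and the picture viewer there is one more tool, called after "Call:" as a command line: name --argument value ..., lists and objects as JSON in quotes. servo_tool: Moves the arm, as the interface text tells. Its arguments: {"type":"object","properties":{"motion":{"type":"array"},"squeeze":{"type":"number"}},"required":["motion"]}

```bash
mkdir -p pics; ls
cat > h.py <<'E'
import numpy as np, cv2
from cell import bot
from scipy.spatial.transform import Rotation as R
def cal(n):
    c=bot.get_calibration(n); return c
def rotm(c):
    r=np.array(c['rotation'],float)
    return r if r.shape==(3,3) else (R.from_euler('xyz',r).as_matrix() if r.size==3 else R.from_quat(r).as_matrix())
def ray(n,px):
    c=cal(n); d=np.array([(px[0]-c['cx'])/c['fx'],-(px[1]-c['cy'])/c['fy'],-1.0])
    return np.array(c['xyz']),rotm(c)@d
def atz(n,px,z):
    o,d=ray(n,px); return o+d*(z-o[2])/d[2]
def proj(n,p):
    c=cal(n); q=rotm(c).T@(np.array(p)-np.array(c['xyz']))
    return np.array([c['cx']+c['fx']*q[0]/-q[2], c['cy']-c['fy']*q[1]/-q[2]])
def pic(n,f,crop=None,s=1):
    im=bot.get_image(n); cv2.imwrite('raw_%s.png'%n,im[:,:,::-1])
    save(n,f,crop,s)
def save(n,f,crop=None,s=1):
    im=cv2.imread('raw_%s.png'%n)
    if crop: im=im[crop[1]:crop[3],crop[0]:crop[2]]
    if s!=1: im=cv2.resize(im,None,fx=s,fy=s,interpolation=cv2.INTER_CUBIC)
    cv2.imwrite('pics/'+f,im)
E
python3 - <<'E'
from h import *
pic('scene','s0.png');pic('top','t0.png')
for n in('scene','top'): print(cal(n))
print(bot.observe())
E
```

```text
pics
{'fx': 450.4946974187091, 'fy': 450.4946974187091, 'cx': 316.92032104108796, 'cy': 200.97590100728235, 'xyz': array([0.94771332, 0.36041891, 0.89773348]), 'rotation': array([5.66025472e-01, 3.10112293e-04, 2.29363772e+00])}
{'fx': 486.3042538723653, 'fy': 486.3042538723653, 'cx': 323.12437596381295, 'cy': 198.22983415637958, 'xyz': array([ 0.38071584, -0.01483873,  1.24877675]), 'rotation': array([ 0.15751248,  0.01440474, -1.56283856])}
{'time_s': 0.1, 'joint_pos': array([-1.19320694,  0.52201349, -0.03633733,  1.59993679,  0.02119138,
        1.02109941, -0.11280374]), 'joint_vel': array([-1.41377420e-03, -2.41506254e-05, -5.34463159e-04, -1.02591135e-03,
       -1.98837338e-04, -1.09560300e-03, -1.85715320e-03]), 'tau': array([ 3.04663015e-03, -9.28493500e+01,  1.98375754e+00, -3.70525360e+01,
        1.81355677e-02,  5.37236076e-03,  1.33050912e-05]), 'tool_pos': array([0.27050792, 0.56311243, 0.24775143]), 'ee_rot': array([3.14153021e+00, 1.07065523e-03, 1.12299601e+00]), 'ft_force': array([-0.0122023 , -0.83431288, -0.35242547]), 'wrist_torque': array([0.02957299, 0.00449183, 0.02463363]), 'grip_width': 1.0008177742782056}
```

View pics/s0.png

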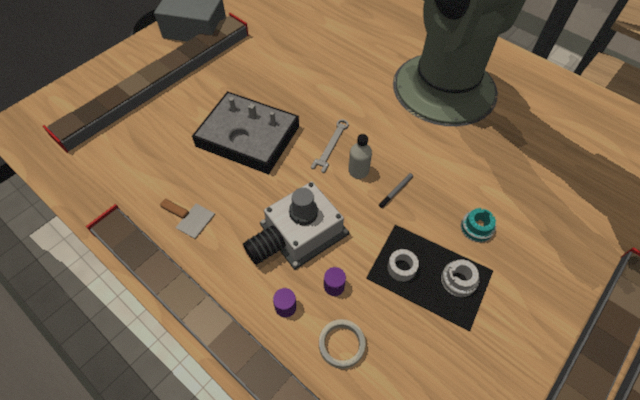

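View pics/t0.png

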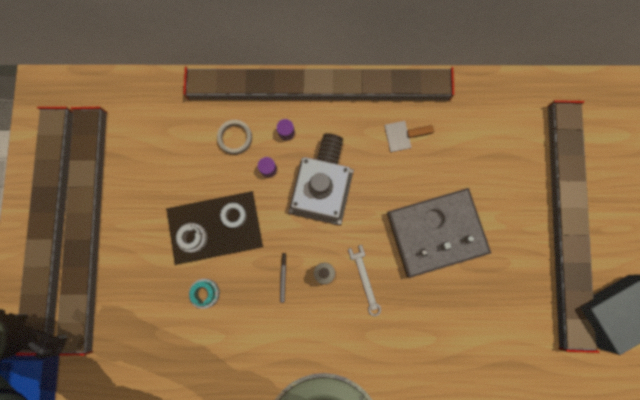

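Run:
```python
from h import *
hz={'cap':.113,'foam':.042,'key':.06,'widekey':.06,'dowel':.06,'pulley':.025,'spacer':.02,'mat':.005,'oil':.06,'wrench':.004,'tape':.012,'marker':.006,'scraper':.007,'collar':.08}
for n in('scene','top'):
  for l,z in hz.items():
    r=bot.look_for(n,l)
    for q in r[:4]: print(n,l,round(q['conf'],2),np.round(q['position'],1),np.round(atz(n,q['position'],z),3))
save('scene','s1.png',(170,70,490,300),2.4);save('top','t1.png',(150,100,510,320),2.2)
```

```text
scene cap 0.93 [333.  281.2] [0.686 0.169 0.113]
scene cap 0.86 [303.5 201.8] [0.594 0.011 0.113]
scene cap 0.83 [281.5 299.1] [0.774 0.122 0.113]
scene cap 0.6 [401.2 261.9] [0.571 0.241 0.113]
scene foam 0.7 [243.9 131.4] [ 0.506 -0.272  0.042]
scene key 0.63 [245.6 130. ] [ 0.51  -0.259  0.06 ]
scene widekey 0.73 [398.4 268.6] [0.561 0.238 0.06 ]
scene widekey 0.6 [243.4 131.5] [ 0.517 -0.26   0.06 ]
scene widekey 0.5 [253.4 109.4] [ 0.449 -0.294  0.06 ]
scene pulley 0.85 [459.4 279. ] [0.481 0.341 0.025]
scene pulley 0.57 [479.1 225.8] [0.343 0.306 0.025]
scene pulley 0.57 [348.2 326.1] [0.709 0.23  0.025]
scene spacer 0.58 [400.8 259.2] [0.522 0.223 0.02 ]
scene spacer 0.5 [302.3 217.7] [ 0.585 -0.004  0.02 ]
scene mat 0.72 [425.5 274.7] [0.509 0.281 0.005]
scene oil 0.95 [359.  155.2] [ 0.387 -0.002  0.06 ]
scene oil 0.69 [299.6 219.3] [0.608 0.011 0.06 ]
scene wrench 0.64 [329.  144.6] [ 0.374 -0.105  0.004]
scene tape 0.72 [344.9 325.6] [0.709 0.223 0.012]
scene marker 0.61 [393.7 187.7] [0.373 0.098 0.006]
scene scraper 0.85 [190.6 217.4] [ 0.748 -0.202  0.007]
scene scraper
[... 334 characters left out ...]
 widekey 0.52 [446.7 244.4] [ 0.458 -0.297  0.06 ]
top dowel 0.48 [469.9 239.9] [ 0.469 -0.354  0.06 ]
top pulley 0.71 [225.8 130.1] [0.754 0.26  0.025]
top pulley 0.68 [209.1 296.3] [0.327 0.285 0.025]
top pulley 0.6 [197.4 238.3] [0.471 0.321 0.025]
top spacer 0.94 [229.1 210.8] [0.542 0.244 0.02 ]
top mat 0.9 [216.  225.6] [0.505 0.28  0.005]
top oil 0.75 [324.4 272.9] [ 0.387 -0.001  0.06 ]
top wrench 0.96 [366.2 279.1] [ 0.372 -0.106  0.004]
top tape 0.87 [227.4 129.3] [0.76  0.259 0.012]
top marker 0.53 [283.1 277.7] [0.374 0.104 0.006]
top marker 0.36 [194.6 241. ] [0.465 0.333 0.006]
top scraper 0.7 [400.8 131.6] [ 0.757 -0.199  0.007]
top collar 0.7 [319.4 194.7] [0.575 0.013 0.08 ]
```

View pics/s1.png

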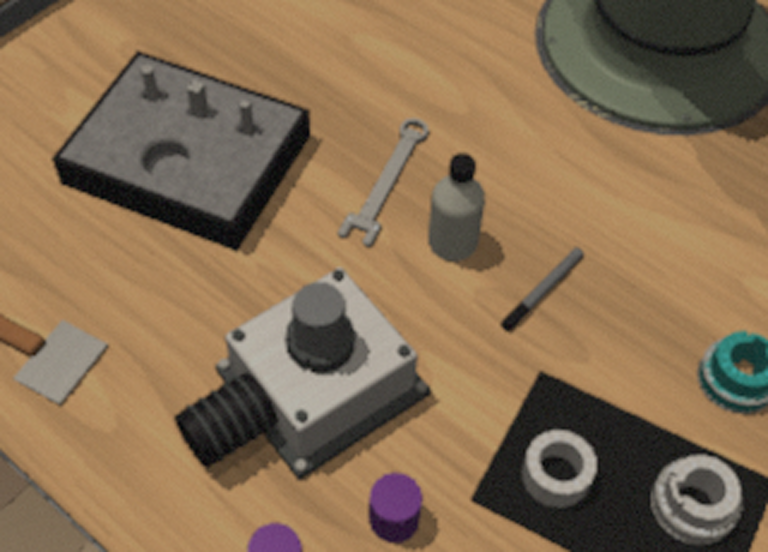

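View pics/t1.png

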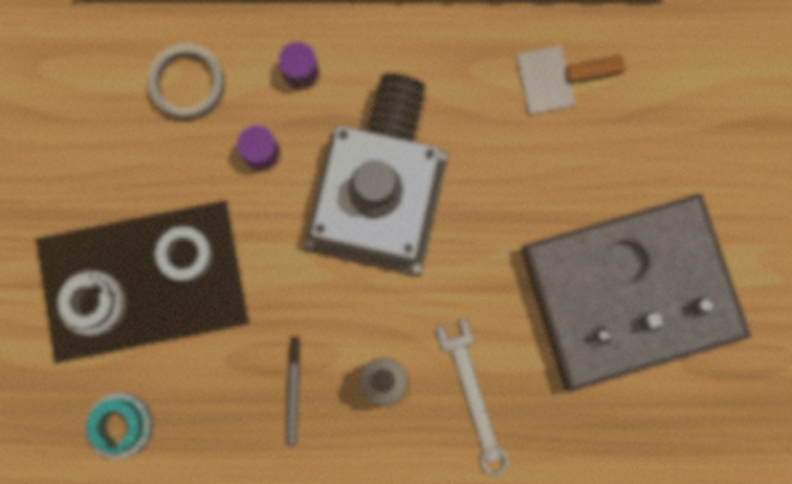

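Run:
```python
from h import *
def tile(f,*items):
    # each: (name,x0,y0,x1,y1,s)
    for i,(n,x0,y0,x1,y1,s) in enumerate(items):
        im=cv2.imread('raw_%s.png'%n)[y0:y1,x0:x1]
        im=cv2.resize(im,None,fx=s,fy=s,interpolation=cv2.INTER_CUBIC)
        for k in range(0,x1-x0,10):
            cv2.line(im,(int((k+.5)*s),0),(int((k+.5)*s),6),(0,255,255),1)
            cv2.putText(im,str(x0+k),(int((k+.5)*s)-8,16),0,.35,(0,255,255),1)
        for k in range(0,y1-y0,10):
            cv2.line(im,(0,int((k+.5)*s)),(6,int((k+.5)*s)),(0,255,255),1)
            cv2.putText(im,str(y0+k),(8,int((k+.5)*s)+4),0,.35,(0,255,255),1)
        cv2.imwrite('pics/%s_%d.png'%(f,i),im)
tile('a',('scene',185,85,305,175,6.5),('top',380,180,500,280,6),('scene',265,180,350,260,7.5),('top',280,145,360,230,7))
```

```text
(no output)
```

View pics/a_0.png

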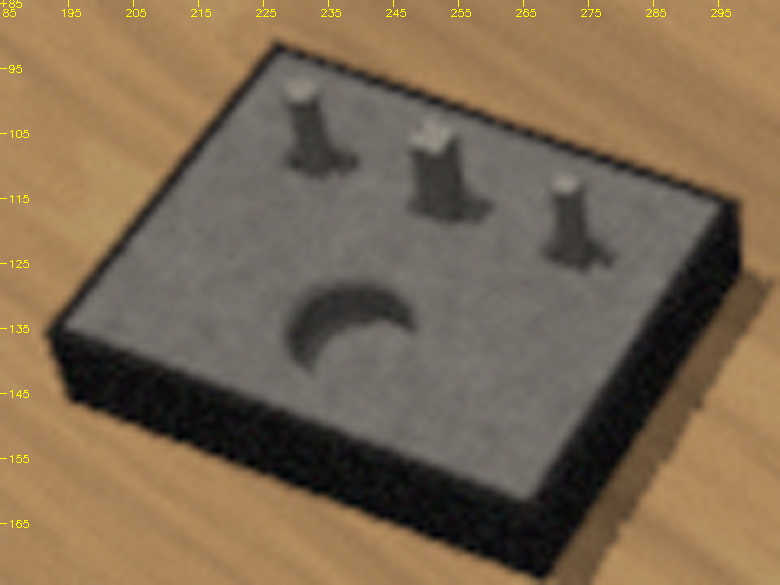

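View pics/a_1.png

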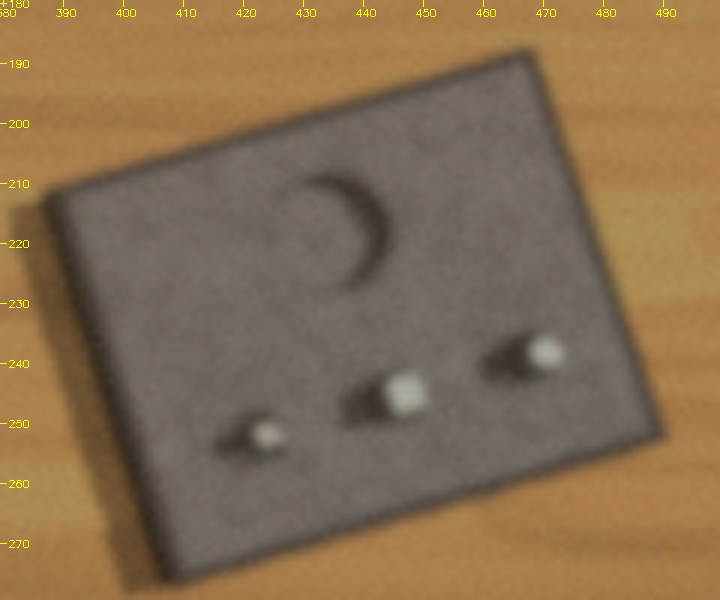

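View pics/a_2.png

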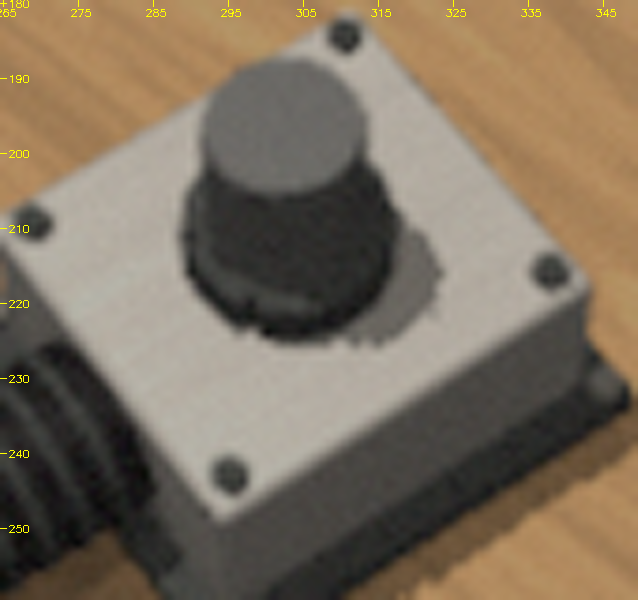

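View pics/a_3.png

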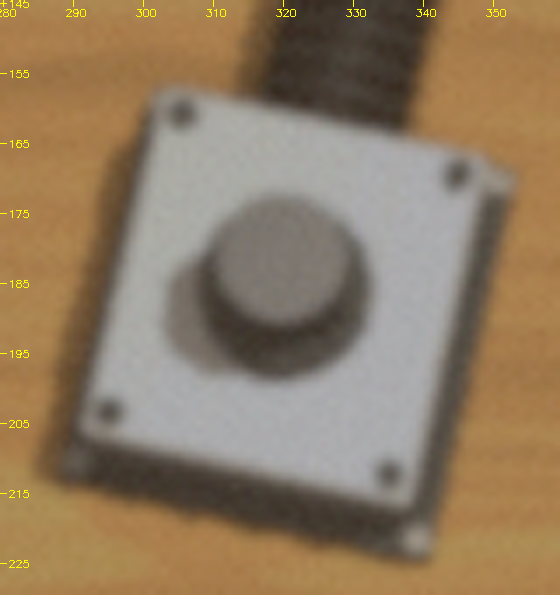

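```bash
cat > fit.py <<'E'
from h import *
from scipy.optimize import least_squares
def T(p,l): # p=x,y,yaw
    c,s=np.cos(p[2]),np.sin(p[2]); return np.array([p[0]+c*l[0]-s*l[1],p[1]+s*l[0]+c*l[1],l[2]])
def fit(obs,p0,verbose=1):
    f=lambda p:np.concatenate([proj(n,T(p,l))-np.array(u) for n,l,u in obs])
    r=least_squares(f,p0,loss='soft_l1')
    if verbose: print(np.round(r.x,4),'rms',np.sqrt(np.mean(f(r.x)**2)).round(2)); 
    return r.x,f(r.x).reshape(-1,2)
E
python3 - <<'E'
from fit import *
# foam: long side y. top image: right = -y ; up=+x
a,b,h=.086,.106,.042
s=[('scene',(-a,-b,h),(227.6,91)),('scene',(-a,b,h),(298.3,115.7)),('scene',(a,-b,h),(191.9,135.3)),('scene',(a,b,0),(268.8,173.7)),('scene',(a,-b,0),(195.3,146.3)),('scene',(-a,b,0),(298.3,126.3))]
t=[('top',(a,-b,h),(468.3,187.5)),('top',(-a,-b,h),(490.3,252.3)),('top',(-a,b,h),(408.2,277)),('top',(a,b,h),(387,212.3))]
p0=[.49,-.28,.3]
for o in(s,t,s+t):
    x,r=fit(o,p0);print(r.round(1).tolist())
for q,z in(('scene',(271.5,113.)),('top',(423.5,252))):pass
for n,px in(('scene',(271.6,112.8)),('top',(423.7,251.3)),('scene',(251.3,105.2)),('top',(446.7,244.8)),('scene',(230.9,98.7)),('top',(470,237.8))):
    w=atz(n,px,.078); c,sn=np.cos(x[2]),np.sin(x[2]); d=w[:2]-x[:2]; print(n,w.round(4),np.round([c*d[0]+sn*d[1],-sn*d[0]+c*d[1]],4))
E
```

```text
[ 0.4887 -0.2834  0.2918] rms 0.45
[[-0.4, -0.5], [0.4, -0.5], [-0.5, 0.1], [-0.2, 0.7], [0.0, -0.0], [0.9, -0.0]]
[ 0.4898 -0.2822  0.2948] rms 0.71
[[-0.7, -0.5], [0.4, 0.7], [0.2, 0.8], [0.0, -1.4]]
[ 0.4892 -0.2828  0.293 ] rms 0.6
[[-0.5, -0.2], [0.4, -0.3], [-0.4, 0.4], [-0.1, 0.9], [0.0, 0.3], [1.0, 0.2], [-0.3, -0.2], [0.6, 1.1], [0.3, 1.0], [0.3, -1.3]]
scene [ 0.4382 -0.2382  0.078 ] [-0.0359  0.0574]
top [ 0.4395 -0.2378  0.078 ] [-0.0346  0.0573]
scene [ 0.4533 -0.2941  0.078 ] [-0.0376 -0.0005]
top [ 0.4554 -0.2931  0.078 ] [-0.0353 -0.0001]
scene [ 0.4717 -0.3488  0.078 ] [-0.0358 -0.0582]
top [ 0.4725 -0.3493  0.078 ] [-0.0351 -0.0589]
```

```bash
cat > ov.py <<'E'
from fit import *
def circ(c,r,z,n=120):
    a=np.linspace(0,2*np.pi,n); return [(c[0]+r*np.cos(t),c[1]+r*np.sin(t),z) for t in a]
def rect(p,a,b,z): return [T(p,(sx*a,sy*b,z)) for sx,sy in((1,1),(1,-1),(-1,-1),(-1,1),(1,1))]
def overlay(f,n,box,s,curves):
    x0,y0,x1,y1=box
    im=cv2.imread('raw_%s.png'%n)[y0:y1,x0:x1]
    im=cv2.resize(im,None,fx=s,fy=s,interpolation=cv2.INTER_CUBIC)
    cols=[(0,255,255),(0,255,0),(255,255,0),(255,0,255),(0,128,255)]
    for i,c in enumerate(curves):
        p=np.array([(proj(n,q)-[x0,y0]+.5)*s for q in c])
        cv2.polylines(im,[np.int32(np.round(p*8))],False,cols[i%5],1,cv2.LINE_AA,3)
    for k in range(0,x1-x0,10): cv2.putText(im,str(x0+k),(int((k+.5)*s)-8,10),0,.35,(0,0,255),1)
    for k in range(0,y1-y0,10): cv2.putText(im,str(y0+k),(0,int((k+.5)*s)+4),0,.35,(0,0,255),1)
    cv2.imwrite('pics/'+f,im)
E
python3 - <<'E'
from ov import *
F=[.4892,-.2828,.293]
C=T(F,(.037,0,.042)); K=T(F,(-.037,.058,.078)); print(C,K)
kp=[K[0],K[1],F[2]]
cv=[rect(F,.086,.106,.042),circ(C,.024,.042),rect(kp,.005,.005,.078),rect(kp,.0085,.0085,.042),rect(F,.086,.106,0)]
overlay('b0.png','scene',(185,85,305,180),6.5,cv); overlay('b1.png','top',(380,180,500,280),6,cv)
cc=(.597,.008)
cv=[circ(cc,.022,.138),circ(cc,.022,.088),circ(cc,.03,.088),circ(cc,.03,.072)]
overlay('b2.png','scene',(265,180,350,260),7.5,cv); overlay('b3.png','top',(280,145,360,230),7,cv)
E
```

```text
[ 0.52462312 -0.27211345  0.042     ] [ 0.43702499 -0.23795841  0.078     ]
```

View pics/b0.png

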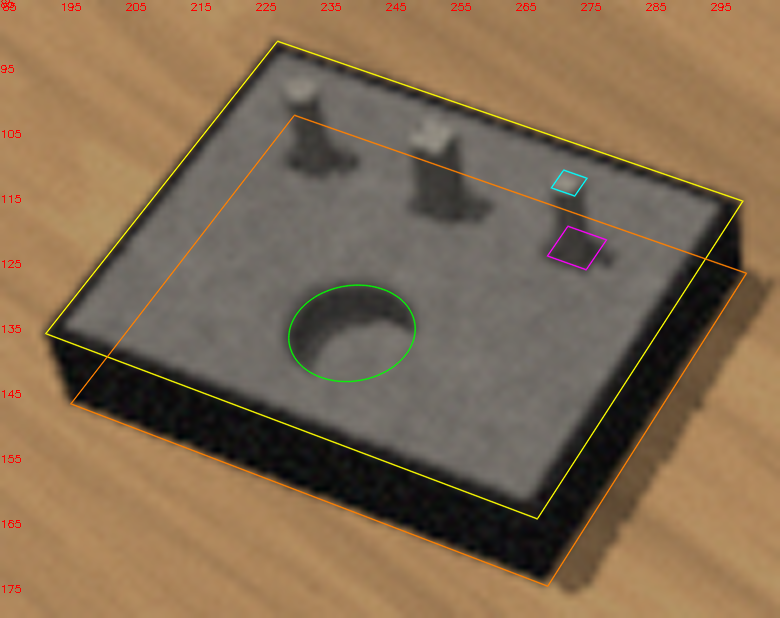

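View pics/b1.png

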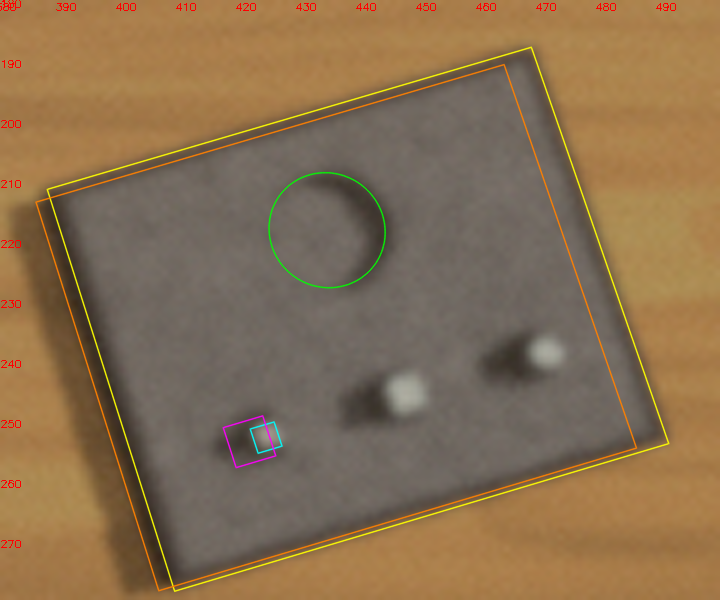

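View pics/b2.png

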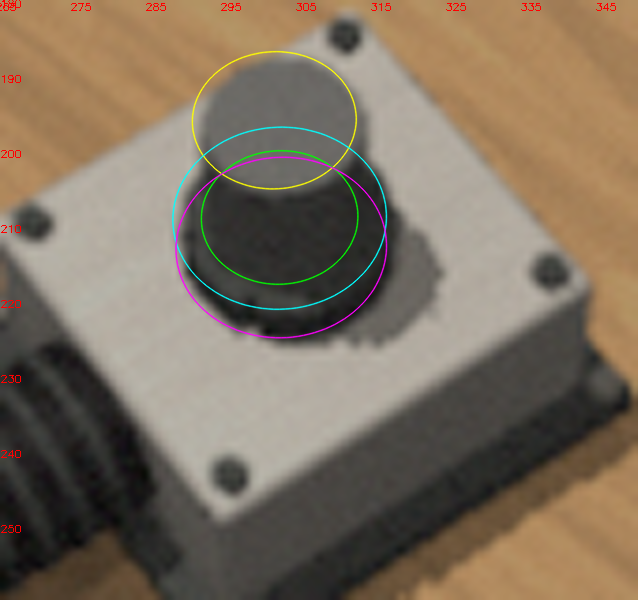

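View pics/b3.png

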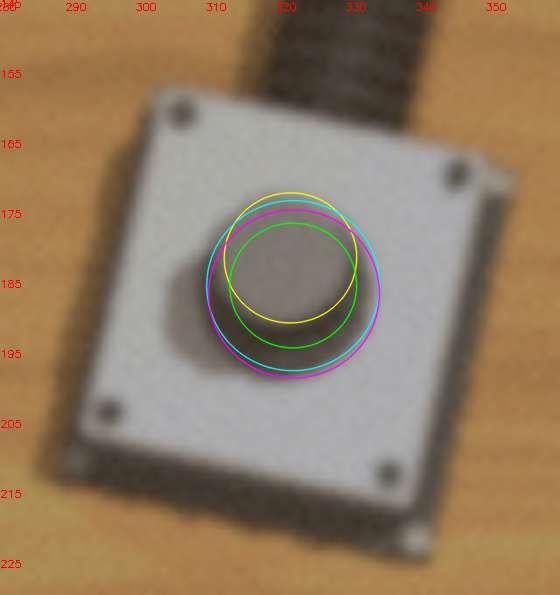

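Run:
```python
from ov import *
p=(.597,.008,.138)
s=proj('scene',p)+[1.33,.8]; t=proj('top',p)+[-1.3,.5]
print(atz('scene',s,.138),atz('top',t,.138))
c=(.5965,.0115)
cv=[circ(c,.022,.138),circ(c,.03,.088),circ(c,.03,.072)]
overlay('c2.png','scene',(265,180,350,260),7.5,cv); overlay('c3.png','top',(280,145,360,230),7,cv)
# pulley
pc=(.47,.33)
cv=[circ(pc,.029,.045),circ(pc,.0365,.005),circ(pc,.0365,.024),circ(pc,.0173,.045),rect([.507,.279,.12],.075,.115,.005)]
overlay('c0.png','scene',(365,220,500,330),5.5,cv); overlay('c1.png','top',(160,185,270,270),7,cv)
```

```text
[0.59664771 0.01130572 0.138     ] [0.59580044 0.01101371 0.138     ]Traceback (most recent call last):
  File "<stdin>", line 11, in <module>
  File "ov.py", line 11, in overlay
    p=np.array([(proj(n,q)-[x0,y0]+.5)*s for q in c])
                 ~~~~^^^^^
  File "h.py", line 15, in proj
    c=cal(n); q=rotm(c).T@(np.array(p)-np.array(c['xyz']))
  File "h.py", line 5, in cal
    c=bot.get_calibration(n); return c
ValueError: time passes only in moves, steps and waits
```

View pics/c2.png

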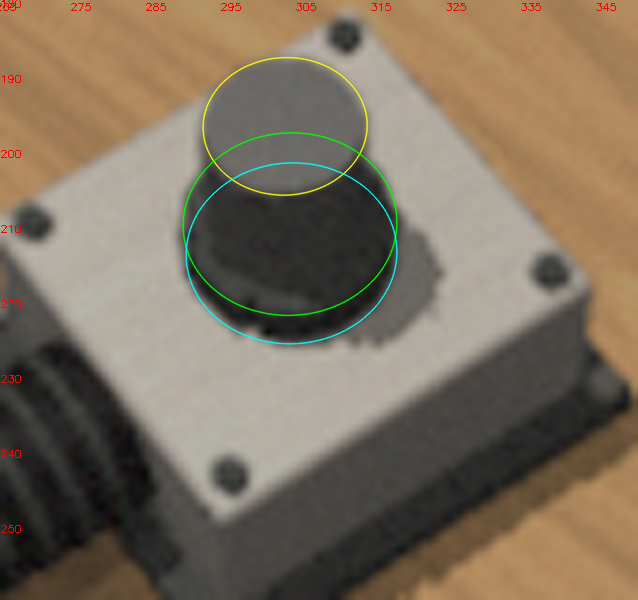

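View pics/c3.png

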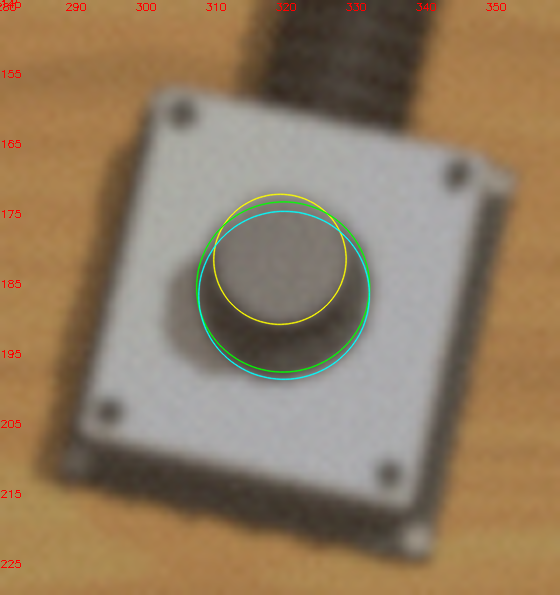

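View pics/c0.png

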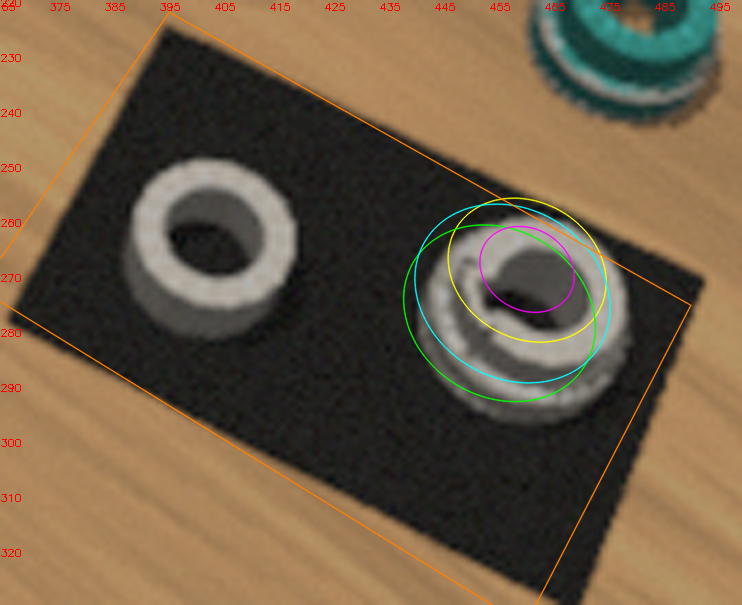

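```bash
python3 - <<'E'
import re
s=open('h.py').read()
s=s.replace("    c=bot.get_calibration(n); return c","    return CAL[n]")
s=s.replace("def cal(n)","""CAL={'scene':{'fx': 450.4946974187091, 'fy': 450.4946974187091, 'cx': 316.92032104108796, 'cy': 200.97590100728235, 'xyz': np.array([0.94771332, 0.36041891, 0.89773348]), 'rotation': np.array([5.66025472e-01, 3.10112293e-04, 2.29363772e+00])},
'top':{'fx': 486.3042538723653, 'fy': 486.3042538723653, 'cx': 323.12437596381295, 'cy': 198.22983415637958, 'xyz': np.array([ 0.38071584, -0.01483873,  1.24877675]), 'rotation': np.array([ 0.15751248,  0.01440474, -1.56283856])}}
def go(x,y,z,yaw,pose=None):
    o=bot.observe(); p,r=(o['tool_pos'],o['ee_rot']) if pose is None else pose
    A=R.from_euler('xyz',r); B=R.from_euler('xyz',[np.pi,0,yaw])
    print('lin mm',np.round(A.inv().apply(np.array([x,y,z])-p)*1000,1).tolist(),'turn',np.round((A.inv()*B).as_rotvec(),4).tolist())
def st():
    o=bot.observe(); print(round(o['time_s'],2),'pos',np.round(o['tool_pos'],4),'rpy',np.round(o['ee_rot'],4),'F',np.round(o['ft_force'],1),'g',round(o['grip_width']*85.4,1),'q',np.round(o['joint_pos'],2))
def cal(n)""")
open('h.py','w').write(s)
E
python3 - <<'E'
from ov import *
go(.5963,.0113,.19,0)
pc=(.462,.345)
cv=[circ(pc,.029,.045),circ(pc,.0365,.005),circ(pc,.0365,.024),circ(pc,.0173,.045),rect([.507,.279,.12],.075,.115,.005)]
overlay('c1.png','top',(160,185,270,270),7,cv)
E
```

```text
lin mm [-356.6, 532.6, 58.3] turn [-0.0, -0.0, 1.1229]
```

View pics/c1.png

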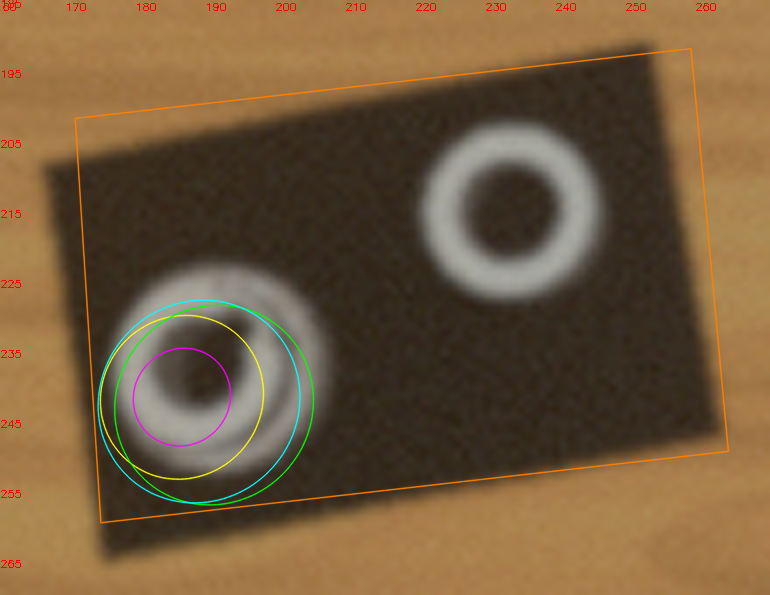

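Call:
servo_tool --motion '[{"turn": [0, 0, 1.123], "linear": [-356.6, 532.6, 58], "claw": 85}, {"turn": [0, 0, 1.123], "linear": [-356.6, 532.6, 58], "claw": 85}, {"turn": [0, 0, 1.123], "linear": [-356.6, 532.6, 58], "claw": 85}, {"turn": [0, 0, 1.123], "linear": [-356.6, 532.6, 58], "claw": 85}, {"turn": [0, 0, 1.123], "linear": [-356.6, 532.6, 58], "claw": 85}, {"turn": [0, 0, 1.123], "linear": [-356.6, 532.6, 58], "claw": 85}, {"turn": [0, 0, 1.123], "linear": [-356.6, 532.6, 58], "claw": 75}, {"turn": [0, 0, 1.123], "linear": [-356.6, 532.6, 58], "claw": 75}, {"turn": [0, 0, 1.123], "linear": [-356.6, 532.6, 58], "claw": 75}, {"turn": [0, 0, 1.123], "linear": [-356.6, 532.6, 58], "claw": 75}, {"turn": [0, 0, 1.123], "linear": [-356.6, 532.6, 58], "claw": 75}, {"turn": [0, 0, 1.123], "linear": [-356.6, 532.6, 58], "claw": 75}]' --squeeze 30

```text
time_s: 3.0
tool_pos: [0.5964, 0.0104, 0.19]
ee_rot: [3.141, 0.0, -0.002]
ft_force: [-0.5, 0.4, 0.6]
grip_width: 0.879
```

Run:
```python
from ov import *
st();go(.5963,.0113,.131,0)
```

```text
3.0 pos [0.5964 0.0104 0.19  ] rpy [ 3.1414e+00  4.0000e-04 -1.9000e-03] F [-0.5  0.4  0.6] g 75.1 q [-0.32  0.56  0.3   1.75 -0.21  0.86  0.07]
lin mm [-0.1, -0.9, 59.0] turn [0.0002, 0.0004, -0.0019]
```

Call:
servo_tool --motion '[{"turn": [0, 0, 0], "linear": [0, 0, 35], "claw": 75}, {"turn": [0, 0, 0], "linear": [0, 0, 59], "claw": 75}, {"turn": [0, 0, 0], "linear": [0, 0, 59], "claw": 40}, {"turn": [0, 0, 0], "linear": [0, 0, 59], "claw": 40}, {"turn": [0, 0, 0], "linear": [0, 0, 59], "claw": 40}, {"turn": [0, 0, 0], "linear": [0, 0, 59], "claw": 40}, {"turn": [0, 0, 0], "linear": [0, 0, 59], "claw": 40}]' --squeeze 30

```text
time_s: 3.88
tool_pos: [0.5968, 0.0117, 0.1323]
ee_rot: [-3.141, -0.001, 0.0]
ft_force: [-2.5, 1.8, 8.7]
grip_width: 0.51
```

Run:
```python
from ov import *
st()
```

```text
3.88 pos [0.5968 0.0117 0.1323] rpy [-3.141e+00 -1.400e-03  2.000e-04] F [-2.5  1.8  8.7] g 43.6 q [-0.3   0.64  0.27  1.79 -0.24  0.75  0.09]
```

Call:
servo_tool --motion '[{"turn": [0, 0, 0], "linear": [0, 0, -30], "claw": 40}, {"turn": [0, 0, 0], "linear": [0, 0, -60], "claw": 40}, {"turn": [0, 0, 0], "linear": [0, 0, -75], "claw": 40}, {"turn": [0, 0, 0], "linear": [0, 0, -75], "claw": 40}]'

```text
time_s: 4.38
tool_pos: [0.5966, 0.0114, 0.2069]
ee_rot: [-3.141, -0.001, 0.0]
ft_force: [-0.4, -0.1, 0.3]
grip_width: 0.508
```

Run:
```python
from ov import *
st(); pic('scene','d0.png',(230,120,390,260),5); go(.5246,-.2721,.205,-.4)
```

```text
4.38 pos [0.5966 0.0114 0.2069] rpy [-3.1413e+00 -1.5000e-03  0.0000e+00] F [-0.4 -0.1  0.3] g 43.4 q [-0.33  0.54  0.31  1.73 -0.2   0.9   0.06]
lin mm [-71.6, 283.6, 0.9] turn [-0.0002, 0.0001, 0.4001]
```

View pics/d0.png

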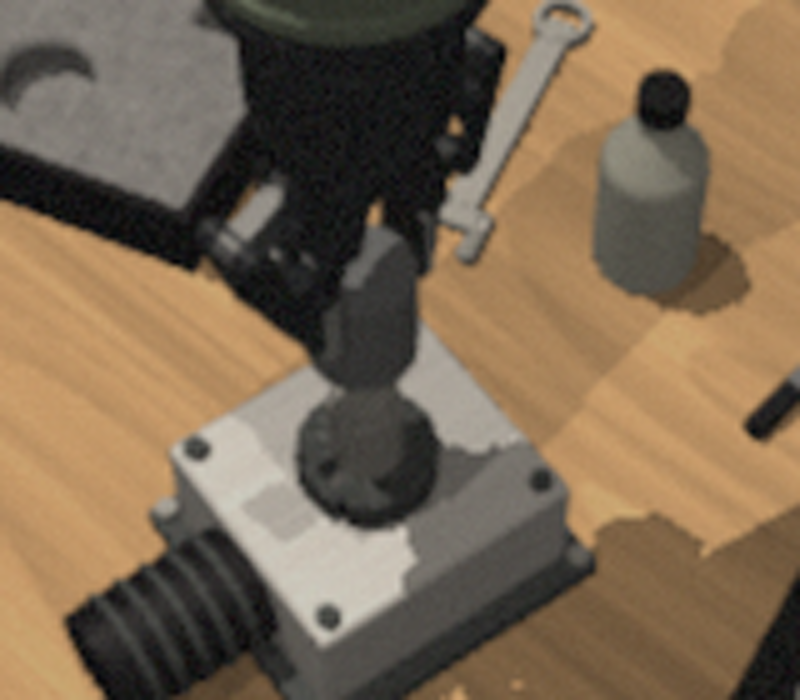

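Call:
servo_tool --motion '[{"turn": [0, 0, 0.4], "linear": [-71.6, 283.6, 1], "claw": 40}, {"turn": [0, 0, 0.4], "linear": [-71.6, 283.6, 1], "claw": 40}, {"turn": [0, 0, 0.4], "linear": [-71.6, 283.6, 1], "claw": 40}, {"turn": [0, 0, 0.4], "linear": [-71.6, 283.6, 1], "claw": 40}, {"turn": [0, 0, 0.4], "linear": [-71.6, 283.6, 1], "claw": 40}, {"turn": [0, 0, 0.4], "linear": [-71.6, 283.6, 40], "claw": 40}, {"turn": [0, 0, 0.4], "linear": [-71.6, 283.6, 90], "claw": 40}, {"turn": [0, 0, 0.4], "linear": [-71.6, 283.6, 90], "claw": 40}, {"turn": [0, 0, 0.4], "linear": [-71.6, 283.6, 90], "claw": 40}]'

```text
time_s: 5.55
tool_pos: [0.5249, -0.2727, 0.1173]
ee_rot: [3.141, -0.0, -0.4]
ft_force: [1.0, -0.4, -0.9]
grip_width: 0.508
```

Run:
```python
from ov import *
st(); pic('scene','d1.png',(180,70,320,180),5.7);pic('top','d2.png',(270,145,500,280),3.4);go(.5246,-.2721,.096,-.4)
```

```text
5.55 pos [ 0.5249 -0.2727  0.1173] rpy [ 3.1412e+00 -3.0000e-04 -4.0030e-01] F [ 1.  -0.4 -0.9] g 43.4 q [ 0.13  0.67  0.37  1.81 -0.34  0.72  0.28]
lin mm [-1.1, -0.2, 22.0] turn [0.0, -0.0023, 0.0]
```

View pics/d1.png

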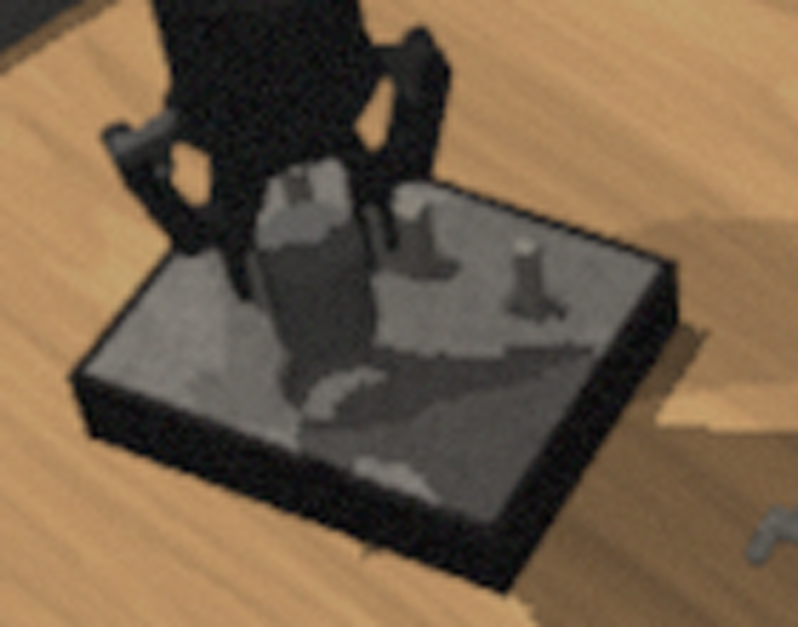

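View pics/d2.png

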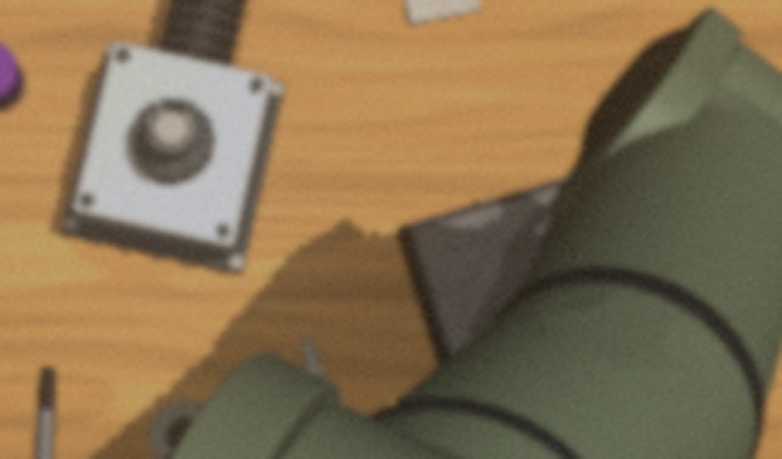

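Call:
servo_tool --motion '[{"turn": [0, 0, 0], "linear": [-0.5, 0, 20], "claw": 40}, {"turn": [0, 0, 0], "linear": [-0.5, 0, 33], "claw": 40}, {"turn": [0, 0, 0], "linear": [-0.5, 0, 40], "claw": 40}, {"turn": [0, 0, 0], "linear": [-0.5, 0, 45], "claw": 40}, {"turn": [0, 0, 0], "linear": [-0.5, 0, 45], "claw": 40}]'

```text
time_s: 6.28
tool_pos: [0.5242, -0.2721, 0.0713]
ee_rot: [3.142, 0.0, -0.4]
ft_force: [-1.1, 0.1, -0.5]
grip_width: 0.511
```

Call:
servo_tool --motion '[{"turn": [0, 0, 0], "linear": [0, 0, 4], "claw": 40}, {"turn": [0, 0, 0], "linear": [0, 0, 7], "claw": 40}, {"turn": [0, 0, 0], "linear": [0, 0, 7], "claw": 40}]'

```text
time_s: 6.65
tool_pos: [0.5243, -0.2721, 0.0644]
ee_rot: [-3.142, -0.0, -0.4]
ft_force: [-0.9, 0.6, 2.5]
grip_width: 0.507
```

Contact is just beginning; release and rise.

Call:
servo_tool --motion '[{"turn": [0, 0, 0], "linear": [0, 0, 0.5], "claw": 60}, {"turn": [0, 0, 0], "linear": [0, 0, 0], "claw": 60}, {"turn": [0, 0, 0], "linear": [0, 0, 0], "claw": 60}, {"turn": [0, 0, 0], "linear": [0, 0, -40], "claw": 60}, {"turn": [0, 0, 0], "linear": [0, 0, -90], "claw": 60}, {"turn": [0, 0, 0], "linear": [-70, -150, -140], "claw": 60}, {"turn": [0, 0, 0], "linear": [-120, -150, -140], "claw": 60}, {"turn": [0, 0, 0], "linear": [-120, -150, -140], "claw": 60}, {"turn": [0, 0, 0], "linear": [-120, -150, -140], "claw": 60}]'

```text
time_s: 7.78
tool_pos: [0.4713, -0.0839, 0.2051]
ee_rot: [-3.14, 0.0, -0.396]
ft_force: [0.7, -0.7, 1.4]
grip_width: 0.701
```

Run:
```python
from ov import *
st(); pic('scene','e0.png');pic('top','e1.png')
F=[.4892,-.2828,.293];C=T(F,(.037,0,.042))
cv=[rect(F,.086,.106,.042),circ(C,.022,.070)]
overlay('e2.png','scene',(185,85,305,180),6.5,cv)
c=(.5963,.0113)
cv=[circ(c,.016,.128),circ(c,.03,.088),circ(c,.03,.072)]
overlay('e3.png','scene',(265,180,350,260),7.5,cv); overlay('e4.png','top',(280,145,360,230),7,cv)
```

```text
7.78 pos [ 0.4713 -0.0839  0.2051] rpy [-3.140e+00  1.000e-04 -3.959e-01] F [ 0.7 -0.7  1.4] g 59.9 q [-0.3   0.38  0.46  2.04 -0.24  0.77 -0.1 ]
```

View pics/e0.png

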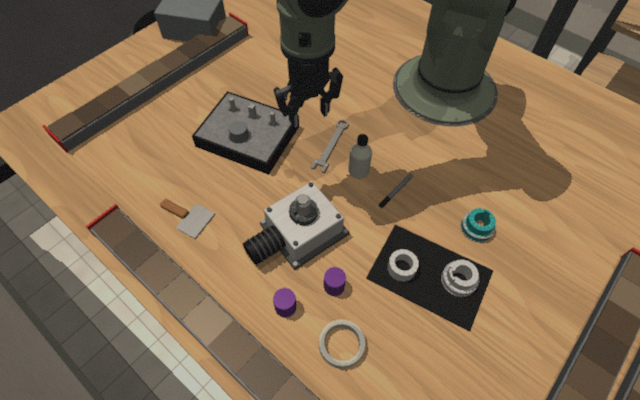

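View pics/e2.png

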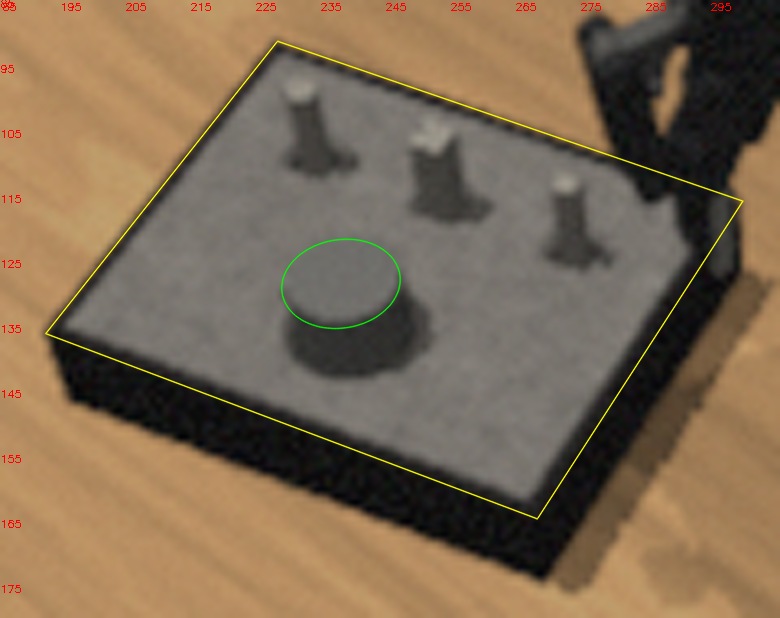

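View pics/e3.png

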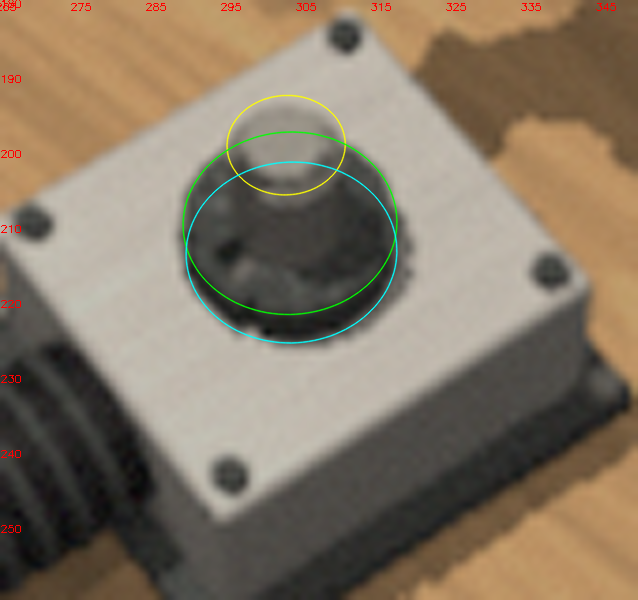

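View pics/e4.png

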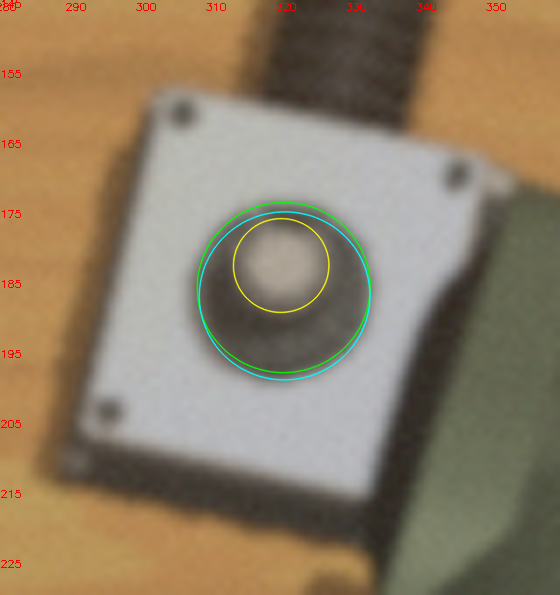

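Run:
```python
from ov import *
print(atz('scene',(295.2,212.8),.088))
for n,b,s,f in(('scene',(282,185,326,232),16,'f0.png'),('top',(300,165,340,205),15,'f1.png')):
    im=cv2.imread('raw_%s.png'%n)[b[1]:b[3],b[0]:b[2]].astype(float)
    g=np.clip((im-25)*2.0,0,255).astype(np.uint8)
    g=cv2.resize(g,None,fx=s,fy=s,interpolation=cv2.INTER_CUBIC)
    for k in range(0,b[2]-b[0],5): cv2.putText(g,str(b[0]+k),(int((k+.5)*s)-8,10),0,.35,(0,0,255),1)
    for k in range(0,b[3]-b[1],5): cv2.putText(g,str(b[1]+k),(0,int((k+.5)*s)+4),0,.35,(0,0,255),1)
    cv2.imwrite('pics/'+f,g[:600] if g.shape[0]>600 else g)
```

```text
[0.61414856 0.00517592 0.088     ]
```

View pics/f0.png

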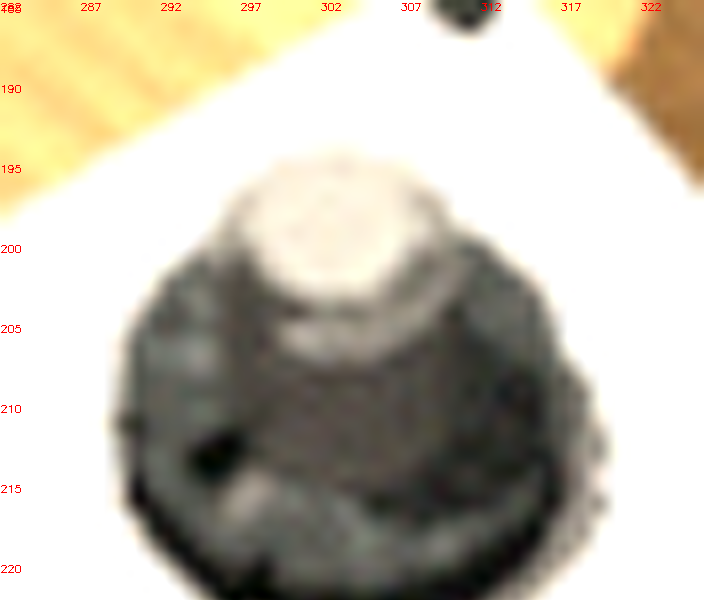

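View pics/f1.png

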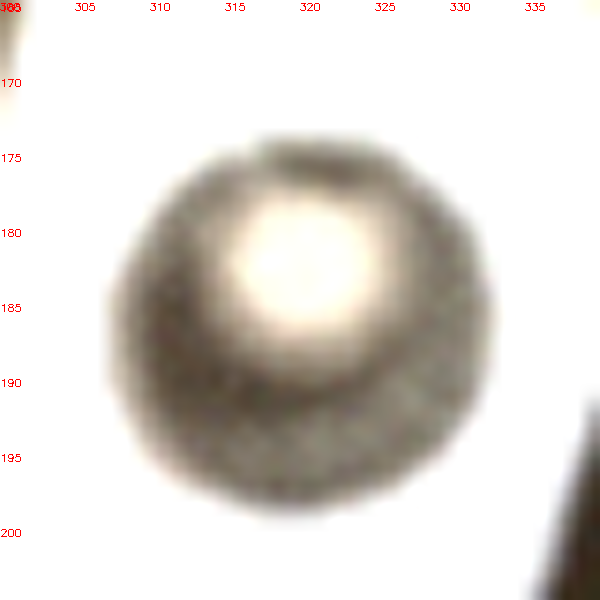

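```bash
cat >> ov.py <<'E'
def over2(f,n,b,s,curves,off=25,gain=2.0):
    im=cv2.imread('raw_%s.png'%n)[b[1]:b[3],b[0]:b[2]].astype(float)
    g=np.clip((im-off)*gain,0,255).astype(np.uint8)
    g=cv2.resize(g,None,fx=s,fy=s,interpolation=cv2.INTER_CUBIC)
    cols=[(0,255,255),(0,255,0),(255,255,0),(255,0,255),(0,128,255)]
    for i,c in enumerate(curves):
        p=np.array([(proj(n,q)-[b[0],b[1]]+.5)*s for q in c])
        cv2.polylines(g,[np.int32(np.round(p*8))],False,cols[i%5],1,cv2.LINE_AA,3)
    cv2.imwrite('pics/'+f,g)
def shaft(c,a):
    k=[T([c[0],c[1],a],l) for l in((.011,.0062,.088),(.023,.0062,.088),(.023,-.0062,.088),(.011,-.0062,.088),(.011,.0062,.088))]
    k2=[T([c[0],c[1],a],l) for l in((.0145,.0062,.124),(.011,.0062,.128),(.011,-.0062,.128),(.0145,-.0062,.124))]
    return [circ(c,.012,.128),circ(c,.016,.124),circ(c,.03,.088),k,k2,circ(c,.016,.088)]
E
python3 - <<'E'
from ov import *
cv=shaft((.5963,.0113),-.33)
over2('g0.png','scene',(282,185,326,226),14,cv); over2('g1.png','top',(300,165,340,205),14,cv)
E
```

```text
(no output)
```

View pics/g0.png

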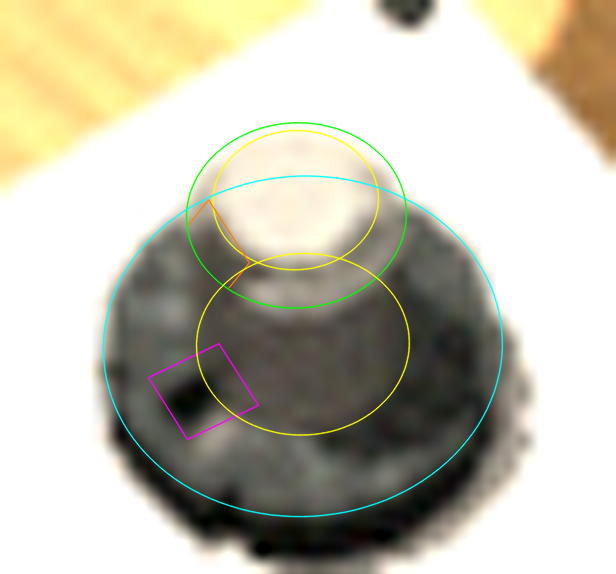

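View pics/g1.png

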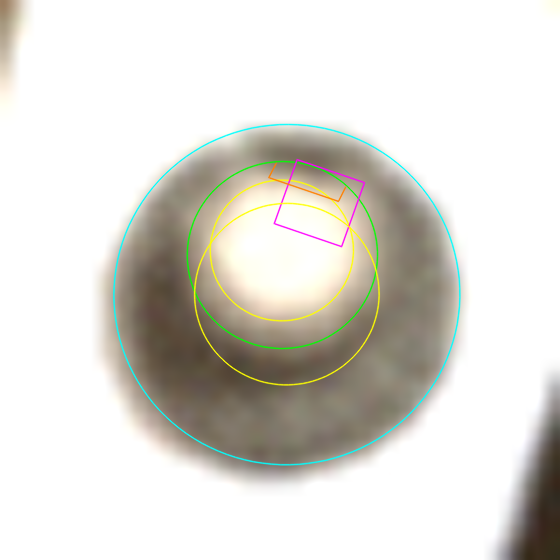

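Run:
```python
from ov import *
a=[]
for an in(-.25,-.12):
    cv=shaft((.5965,.0115),an)[3:5]
    over2('x.png','scene',(284,190,316,222),12,cv,10,2.2); over2('y.png','top',(304,165,336,197),12,cv,40,1.5)
    a.append(np.hstack([cv2.imread('pics/x.png'),cv2.imread('pics/y.png')])[:300])
cv2.imwrite('pics/g2.png',np.vstack(a))
```

```text
(no output)
```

View pics/g2.png

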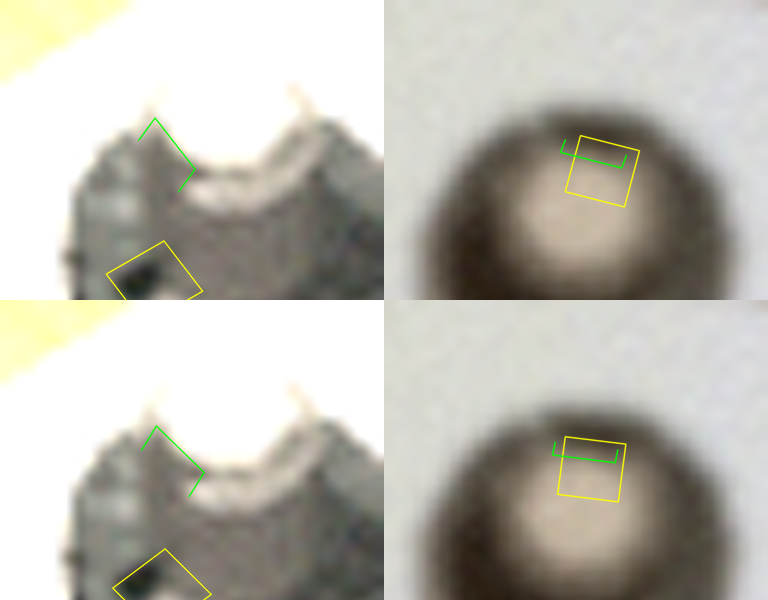

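Run:
```python
from ov import *
go(.4383,-.2381,.135,-1.278)
```

```text
lin mm [27.6, 153.4, 69.7] turn [-0.0011, -0.0003, 0.8802]
```

Call:
servo_tool --motion '[{"turn": [0, 0, 0.882], "linear": [27.6, 153.4, 70], "claw": 28}, {"turn": [0, 0, 0.882], "linear": [27.6, 153.4, 70], "claw": 28}, {"turn": [0, 0, 0.882], "linear": [27.6, 153.4, 70], "claw": 28}, {"turn": [0, 0, 0.882], "linear": [27.6, 153.4, 70], "claw": 28}, {"turn": [0, 0, 0.882], "linear": [27.6, 153.4, 70], "claw": 28}, {"turn": [0, 0, 0.882], "linear": [27.6, 153.4, 70], "claw": 28}, {"turn": [0, 0, 0.882], "linear": [27.6, 153.4, 70], "claw": 28}]'

```text
time_s: 8.75
tool_pos: [0.4377, -0.24, 0.1341]
ee_rot: [3.141, -0.0, -1.28]
ft_force: [0.5, 0.2, -0.1]
grip_width: 0.326
```

Run:
```python
from ov import *
st();go(.4383,-.2381,.083,-1.278)
pic('scene','h0.png',(200,60,330,160),6)
```

```text
8.75 pos [ 0.4377 -0.24    0.1341] rpy [ 3.1412e+00 -3.0000e-04 -1.2795e+00] F [ 0.5  0.2 -0.1] g 27.8 q [-0.07  0.58  0.62  2.05 -0.54  0.67 -0.38]
lin mm [-1.6, -1.2, 51.1] turn [0.0004, -0.0003, -0.0015]
```

View pics/h0.png

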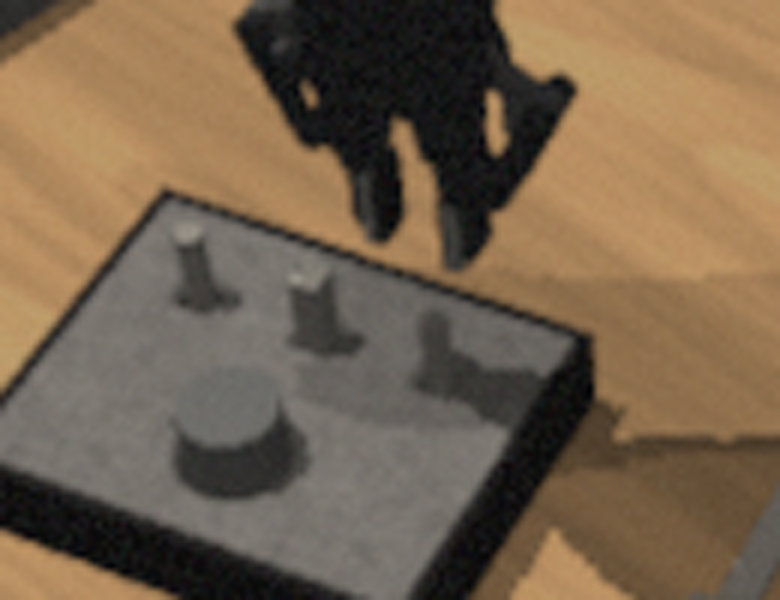

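Call:
servo_tool --motion '[{"turn": [0, 0, 0], "linear": [-0.3, 0, 30], "claw": 28}, {"turn": [0, 0, 0], "linear": [-0.3, 0, 50], "claw": 28}, {"turn": [0, 0, 0], "linear": [-0.3, 0, 51], "claw": 28}, {"turn": [0, 0, 0], "linear": [-0.3, 0, 51], "claw": 5}, {"turn": [0, 0, 0], "linear": [-0.3, 0, 51], "claw": 5}, {"turn": [0, 0, 0], "linear": [-0.3, 0, 51], "claw": 5}, {"turn": [0, 0, 0], "linear": [-0.3, 0, 51], "claw": 5}]' --squeeze 20

```text
time_s: 9.68
tool_pos: [0.4382, -0.2391, 0.0839]
ee_rot: [-3.141, -0.001, -1.282]
ft_force: [-1.7, 0.3, 8.3]
grip_width: 0.105
```

Run:
```python
from ov import *
st()
```

```text
9.68 pos [ 0.4382 -0.2391  0.0839] rpy [-3.1406e+00 -7.0000e-04 -1.2818e+00] F [-1.7  0.3  8.3] g 9.0 q [-0.    0.66  0.53  2.07 -0.62  0.56 -0.31]
```

Call:
servo_tool --motion '[{"turn": [0, 0, 0], "linear": [0, 0, 0], "claw": 28}, {"turn": [0, 0, 0], "linear": [0, 0, 0], "claw": 28}, {"turn": [0, 0, 0], "linear": [0, 0, 0], "claw": 28}, {"turn": [0, 0, -1.573], "linear": [0, 0, 0], "claw": 28}, {"turn": [0, 0, -1.573], "linear": [0, 0, 0], "claw": 28}, {"turn": [0, 0, -1.573], "linear": [0, 0, 0], "claw": 28}, {"turn": [0, 0, -1.573], "linear": [0, 0, 0], "claw": 28}, {"turn": [0, 0, -1.573], "linear": [0, 0, 0], "claw": 28}, {"turn": [0, 0, -1.573], "linear": [0, 0, 0], "claw": 28}, {"turn": [0, 0, -1.573], "linear": [0, 0, 0], "claw": 28}, {"turn": [0, 0, -1.573], "linear": [0, 0, 0], "claw": 28}, {"turn": [0, 0, -1.573], "linear": [0, 0, 0], "claw": 28}]'

```text
time_s: 11.18
tool_pos: [0.4376, -0.2391, 0.0833]
ee_rot: [-3.142, -0.0, 0.295]
ft_force: [0.1, -0.3, 0.1]
grip_width: 0.329
```

Call:
servo_tool --motion '[{"turn": [0, 0, 0], "linear": [0, 0, 0], "claw": 28}, {"turn": [0, 0, 0], "linear": [0, 0, 0], "claw": 5}, {"turn": [0, 0, 0], "linear": [0, 0, 0], "claw": 5}, {"turn": [0, 0, 0], "linear": [0, 0, 0], "claw": 5}, {"turn": [0, 0, 0], "linear": [0, 0, 0], "claw": 5}]' --squeeze 30

```text
time_s: 11.8
tool_pos: [0.4377, -0.2389, 0.0833]
ee_rot: [-3.142, 0.0, 0.291]
ft_force: [-1.0, 0.7, 1.1]
grip_width: 0.105
```

Run:
```python
from ov import *
st()
```

```text
11.8 pos [ 0.4377 -0.2389  0.0833] rpy [-3.1416e+00  1.0000e-04  2.9080e-01] F [-1.   0.7  1.1] g 9.0 q [ 0.3   0.59  0.11  2.06 -0.13  0.5   0.79]
```

Run:
```python
from ov import *
go(.6128,.0066,.205,-.28)
```

```text
lin mm [238.1, -185.0, -121.7] turn [0.0, 0.0001, 0.5708]
```

Call:
servo_tool --motion '[{"turn": [0, 0, 0], "linear": [0, 0, -40], "claw": 5}, {"turn": [0, 0, 0], "linear": [0, 0, -100], "claw": 5}, {"turn": [0, 0, 0.1], "linear": [40, -31, -122], "claw": 5}, {"turn": [0, 0, 0.571], "linear": [238.1, -185, -122], "claw": 5}, {"turn": [0, 0, 0.571], "linear": [238.1, -185, -122], "claw": 5}, {"turn": [0, 0, 0.571], "linear": [238.1, -185, -122], "claw": 5}, {"turn": [0, 0, 0.571], "linear": [238.1, -185, -122], "claw": 5}, {"turn": [0, 0, 0.571], "linear": [238.1, -185, -122], "claw": 5}, {"turn": [0, 0, 0.571], "linear": [238.1, -185, -122], "claw": 5}, {"turn": [0, 0, 0.571], "linear": [238.1, -185, -122], "claw": 5}]'

```text
time_s: 13.05
tool_pos: [0.6122, 0.0051, 0.2054]
ee_rot: [3.141, 0.0, -0.282]
ft_force: [0.1, 0.1, -0.5]
grip_width: 0.101
```

Run:
```python
from ov import *
st(); go(.6128,.0066,.205,-.28)
pic('scene','i0.png',(240,120,370,230),6);pic('top','i1.png',(260,120,380,230),5.4)
```

```text
13.05 pos [0.6122 0.0051 0.2054] rpy [ 3.1411e+00  1.0000e-04 -2.8190e-01] F [ 0.1  0.1 -0.5] g 8.7 q [-0.29  0.56  0.27  1.69 -0.18  0.91 -0.23]
lin mm [0.2, -1.6, 0.4] turn [0.0005, 0.0001, -0.0019]
```

View pics/i0.png

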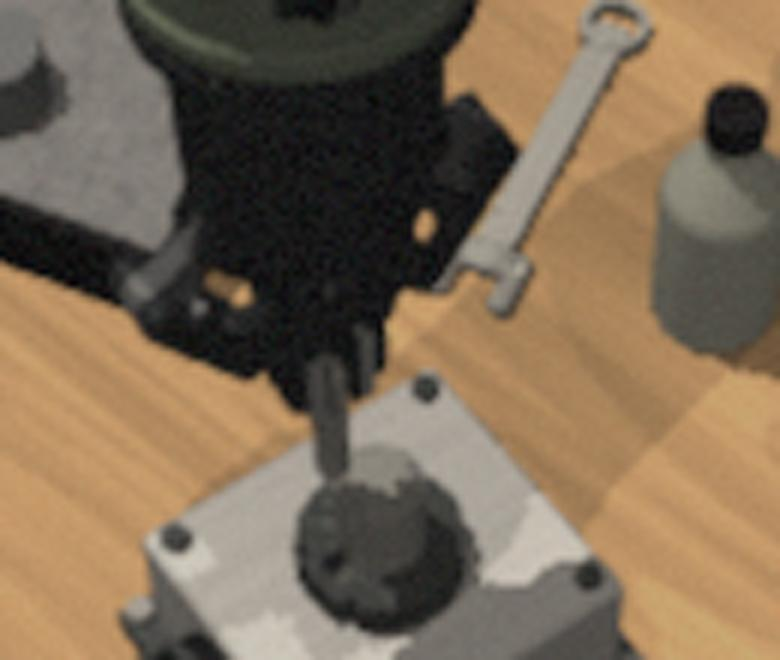

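View pics/i1.png

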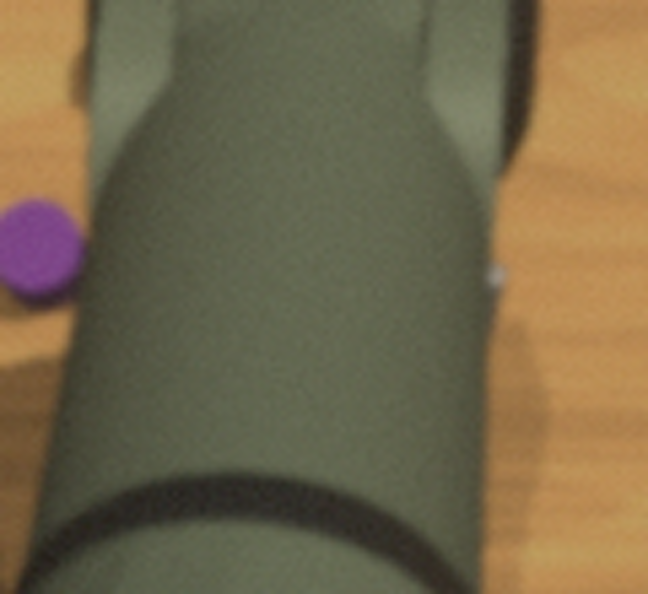

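Call:
servo_tool --motion '[{"turn": [0, 0, 0], "linear": [0, 0, 8], "claw": 5}, {"turn": [0, 0, 0], "linear": [0, 0, 8], "claw": 5}, {"turn": [0, 0, 0], "linear": [0, 0, 8], "claw": 5}]'

```text
time_s: 13.52
tool_pos: [0.6127, 0.0064, 0.1972]
ee_rot: [3.141, 0.0, -0.28]
ft_force: [0.2, -0.6, -0.5]
grip_width: 0.105
```

Run:
```python
from ov import *
st(); go(.6128,.0066,.197,-.28)
pic('scene','i0.png')
o=bot.observe(); p=o['tool_pos'];y=o['ee_rot'][2]
k=[p[0],p[1],y]
cv=shaft((.5965,.0113),-.28)[:5]
e=[rect(k,.005,.005,p[2]-.0633),rect(k,.005,.005,p[2]-.0173)]
over2('i2.png','scene',(282,172,326,222),11,e+cv,10,2)
over2('i3.png','scene',(282,172,326,222),11,[],10,2)
cv2.imwrite('pics/i4.png',np.hstack([cv2.imread('pics/i2.png'),cv2.imread('pics/i3.png')])[:,:800])
```

```text
13.53 pos [0.6127 0.0064 0.1972] rpy [ 3.1415e+00  1.0000e-04 -2.8020e-01] F [ 0.2 -0.6 -0.5] g 8.9 q [-0.29  0.57  0.26  1.69 -0.18  0.9  -0.23]
lin mm [0.1, -0.2, 0.2] turn [0.0001, 0.0001, -0.0002]
```

View pics/i4.png

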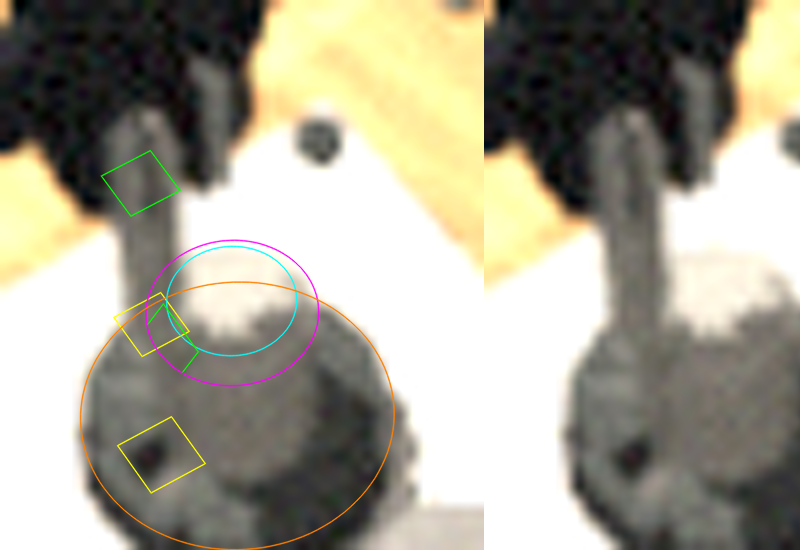

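```bash
cp pics/e0.png raw_scene.png; cp pics/e1.png raw_top.png
python3 - <<'E'
from ov import *
rows=[]
b=(288,190,316,222)
L=[]
for an in(None,-.3,-.2,-.1):
    cv=shaft((.5965,.0113),an)[3:5] if an is not None else []
    over2('x.png','scene',b,9,cv,15,1.6)
    L.append(cv2.imread('pics/x.png'))
M=[]
b=(306,168,334,196)
for an in(None,-.3,-.2,-.1):
    cv=shaft((.5965,.0113),an)[3:5] if an is not None else []
    over2('x.png','top',b,7,cv,45,2)
    M.append(cv2.imread('pics/x.png'))
cv2.imwrite('pics/j0.png',np.vstack([np.hstack(L[:2]),np.hstack(L[2:])]))
cv2.imwrite('pics/j1.png',np.hstack(M))
E
```

```text
(no output)
```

View pics/j0.png

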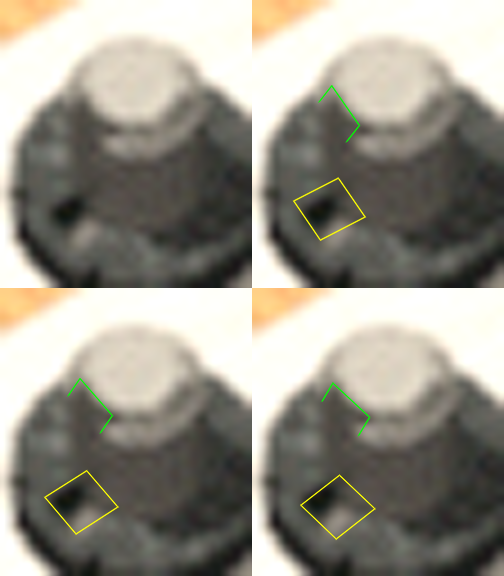

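View pics/j1.png

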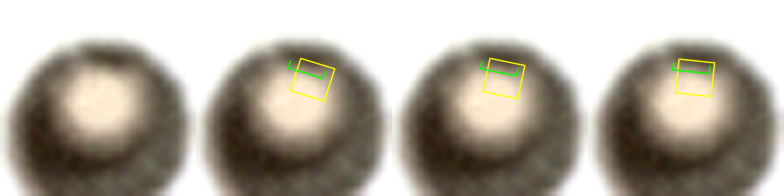

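Run:
```python
from ov import *
st(); go(.6133,.0086,.185,-.16)
```

```text
13.57 pos [0.6127 0.0065 0.1973] rpy [ 3.1415  0.     -0.2801] F [ 0.2  0.3 -0.3] g 8.9 q [-0.29  0.57  0.26  1.69 -0.18  0.9  -0.23]
lin mm [-0.0, -2.2, 12.3] turn [0.0001, 0.0, -0.1201]
```

Call:
servo_tool --motion '[{"turn": [0, 0, -0.12], "linear": [0, -2.2, 0], "claw": 5}, {"turn": [0, 0, -0.12], "linear": [0, -2.2, 5], "claw": 5}, {"turn": [0, 0, -0.12], "linear": [0, -2.2, 9], "claw": 5}, {"turn": [0, 0, -0.12], "linear": [0, -2.2, 12], "claw": 5}, {"turn": [0, 0, -0.12], "linear": [0, -2.2, 12], "claw": 5}]'

```text
time_s: 14.2
tool_pos: [0.6132, 0.0086, 0.185]
ee_rot: [3.141, 0.0, -0.161]
ft_force: [-0.0, -1.0, -1.2]
grip_width: 0.102
```

Call:
servo_tool --motion '[{"turn": [0, 0, 0], "linear": [0, 0, 6], "claw": 5}, {"turn": [0, 0, 0], "linear": [0, 0, 12], "claw": 5}, {"turn": [0, 0, 0], "linear": [0, 0, 12], "claw": 5}]'

```text
time_s: 14.58
tool_pos: [0.6132, 0.0086, 0.1727]
ee_rot: [3.141, 0.001, -0.16]
ft_force: [0.5, -0.9, -0.4]
grip_width: 0.104
```

Call:
servo_tool --motion '[{"turn": [0, 0, 0], "linear": [0, 0, 6], "claw": 5}, {"turn": [0, 0, 0], "linear": [0, 0, 13], "claw": 5}, {"turn": [0, 0, 0], "linear": [0, 0, 17], "claw": 5}, {"turn": [0, 0, 0], "linear": [0, 0, 17], "claw": 5}]'

```text
time_s: 15.08
tool_pos: [0.6134, 0.0086, 0.156]
ee_rot: [3.141, 0.0, -0.16]
ft_force: [1.8, -0.2, -1.6]
grip_width: 0.106
```

Run:
```python
from ov import *
st(); print(bot.observe()['wrist_torque'])
pic('scene','k0.png')
over2('k1.png','scene',(270,172,326,222),12,[],10,1.8)
```

```text
15.07 pos [0.6134 0.0086 0.156 ] rpy [ 3.1415e+00  1.0000e-04 -1.6010e-01] F [ 1.8 -0.2 -1.6] g 9.1 q [-0.26  0.62  0.22  1.72 -0.17  0.82 -0.12]
[-0.1092783  -0.5540645   0.02769492]
```

View pics/k1.png

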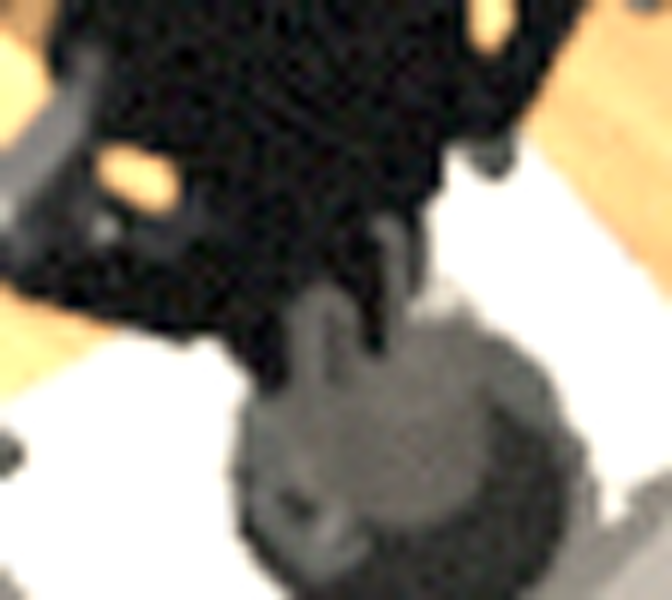

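Call:
servo_tool --motion '[{"turn": [0, 0, 0], "linear": [0.6, 0, 0], "claw": 5}, {"turn": [0, 0, 0], "linear": [0.6, 0, 2], "claw": 5}, {"turn": [0, 0, 0], "linear": [0.6, 0, 4], "claw": 5}, {"turn": [0, 0, 0], "linear": [0.6, 0, 5], "claw": 5}, {"turn": [0, 0, 0], "linear": [0.6, 0, 5], "claw": 5}]'

```text
time_s: 15.75
tool_pos: [0.6139, 0.0086, 0.1512]
ee_rot: [3.142, 0.0, -0.16]
ft_force: [0.0, 0.1, -0.6]
grip_width: 0.102
```

Run:
```python
from ov import *
st(); print(bot.observe()['wrist_torque'])
```

```text
15.75 pos [0.6139 0.0086 0.1512] rpy [ 3.1415e+00  2.0000e-04 -1.6000e-01] F [ 0.   0.1 -0.6] g 8.7 q [-0.26  0.63  0.21  1.72 -0.17  0.81 -0.12]
[-0.0138679   0.01861445  0.03363449]
```

Foot is nominally at 0.0879 (pocket mouth 0.088). Edge further down.

Call:
servo_tool --motion '[{"turn": [0, 0, 0], "linear": [0, 0, 1.5], "claw": 5}, {"turn": [0, 0, 0], "linear": [0, 0, 3], "claw": 5}, {"turn": [0, 0, 0], "linear": [0, 0, 3], "claw": 5}]'

```text
time_s: 16.12
tool_pos: [0.6138, 0.0086, 0.1481]
ee_rot: [3.142, 0.0, -0.16]
ft_force: [-0.6, -0.2, -0.4]
grip_width: 0.102
```

Run:
```python
from ov import *
st(); print(bot.observe()['wrist_torque'])
```

```text
16.12 pos [0.6138 0.0086 0.1481] rpy [ 3.1415e+00  2.0000e-04 -1.6000e-01] F [-0.6 -0.2 -0.4] g 8.7 q [-0.25  0.63  0.21  1.73 -0.18  0.8  -0.12]
[0.00615266 0.05579193 0.05211668]
```

Call:
servo_tool --motion '[{"turn": [0, 0, 0], "linear": [0, 0, 2], "claw": 5}, {"turn": [0, 0, 0], "linear": [0, 0, 2], "claw": 5}]'

```text
time_s: 16.38
tool_pos: [0.6139, 0.0086, 0.1462]
ee_rot: [3.142, 0.0, -0.16]
ft_force: [-0.8, -0.9, -0.2]
grip_width: 0.101
```

Call:
servo_tool --motion '[{"turn": [0, 0, 0], "linear": [0, 0, 0], "claw": 16}, {"turn": [0, 0, 0], "linear": [0, 0, 0], "claw": 22}, {"turn": [0, 0, 0], "linear": [0, 0, 0], "claw": 22}, {"turn": [0, 0, 0], "linear": [0, 0, 0], "claw": 22}]'

```text
time_s: 16.88
tool_pos: [0.614, 0.0086, 0.1463]
ee_rot: [3.142, -0.0, -0.16]
ft_force: [0.6, 0.1, -0.6]
grip_width: 0.254
```

Run:
```python
from ov import *
st()
pic('scene','k2.png')
over2('k3.png','scene',(270,172,326,222),12,[],10,1.8)
```

```text
16.88 pos [0.614  0.0086 0.1463] rpy [ 3.1416e+00 -1.0000e-04 -1.6000e-01] F [ 0.6  0.1 -0.6] g 21.7 q [-0.25  0.64  0.21  1.73 -0.18  0.8  -0.12]
```

View pics/k3.png

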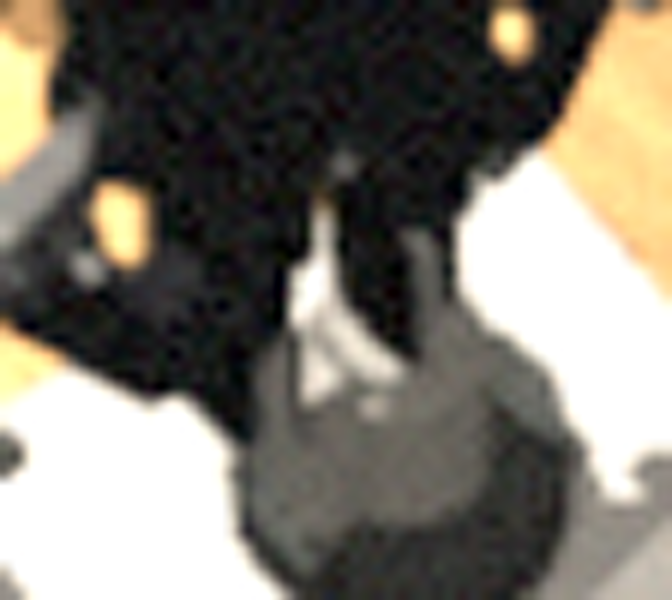

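Call:
servo_tool --motion '[{"turn": [0, 0, 0], "linear": [0, 0, -30], "claw": 26}, {"turn": [0, 0, 0], "linear": [0, 0, -80], "claw": 70}, {"turn": [0, 0, 0], "linear": [-120, -120, -90], "claw": 80}, {"turn": [0, 0, 0], "linear": [-120, -120, -90], "claw": 80}, {"turn": [0, 0, 0], "linear": [-120, -120, -90], "claw": 80}, {"turn": [0, 0, 0], "linear": [-120, -120, -90], "claw": 80}, {"turn": [0, 0, 0], "linear": [-120, -120, -90], "claw": 80}]'

```text
time_s: 17.8
tool_pos: [0.5149, 0.1458, 0.2364]
ee_rot: [3.141, -0.0, -0.16]
ft_force: [-0.6, -0.6, -0.8]
grip_width: 0.937
```

Run:
```python
from ov import *
st()
pic('scene','l0.png');pic('top','l1.png')
def key(c,a): 
    k=T([c[0],c[1],a],(.017,0,0)); kp=[k[0],k[1],a]
    return [rect(kp,.005,.005,.130),circ(c,.012,.128),circ(c,.016,.124)]
cv=key((.5965,.0113),-.16)
over2('l2.png','scene',(284,186,320,224),14,[],10,1.6)
over2('l3.png','scene',(284,186,320,224),14,cv,10,1.6)
cv2.imwrite('pics/l4.png',cv2.resize(np.hstack([cv2.imread('pics/l2.png'),cv2.imread('pics/l3.png')]),None,fx=.79,fy=.79))
over2('l5.png','top',(300,165,340,205),10,[],40,1.6)
over2('l6.png','top',(300,165,340,205),10,cv,40,1.6)
cv2.imwrite('pics/l7.png',np.hstack([cv2.imread('pics/l5.png'),cv2.imread('pics/l6.png')]))
```

```text
17.8 pos [0.5149 0.1458 0.2364] rpy [ 3.1415e+00 -5.0000e-04 -1.6020e-01] F [-0.6 -0.6 -0.8] g 80.0 q [-0.56  0.4   0.23  1.86 -0.11  0.89 -0.44]
```

View pics/l4.png

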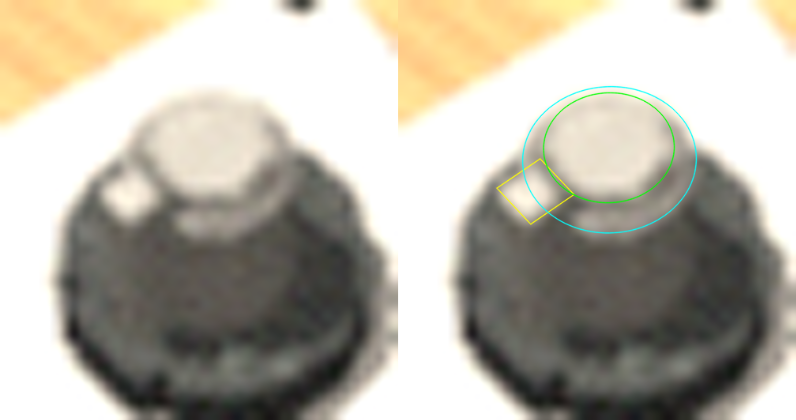

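View pics/l7.png

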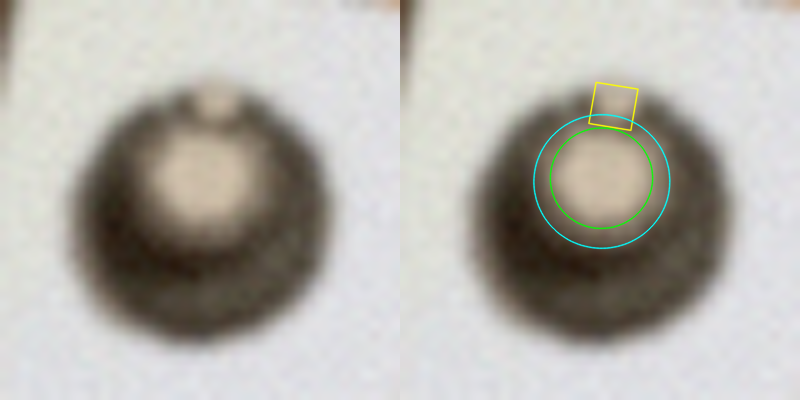

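View pics/l0.png

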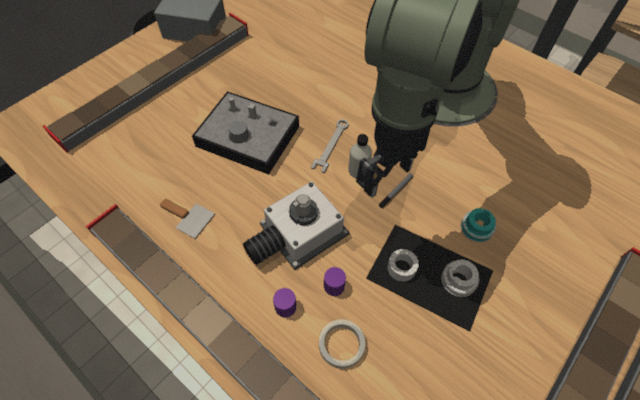

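```bash
cat >> ov.py <<'E'
def pulley(c,a,z=.005):
    w,d=.0066,.0242
    b=np.arcsin(w/.0173)
    t=np.linspace(b,2*np.pi-b,80)
    bore=[T([c[0],c[1],a],(.0173*np.cos(q),.0173*np.sin(q),z+.04)) for q in t]
    kw=[T([c[0],c[1],a],(d,-w,z+.04)),T([c[0],c[1],a],(d,w,z+.04))]
    bore=bore+kw+[bore[0]]
    return [bore,circ(c,.029,z+.04),circ(c,.0365,z+.019),circ(c,.0365,z)]
E
python3 - <<'E'
from ov import *
m=[('scene',(-.075,-.115,.005),(394.8,224)),]
cv=pulley((.455,.345),-.9)
over2('m0.png','scene',(430,245,495,310),9,cv,10,1.2)
over2('m1.png','top',(168,215,220,262),11,cv,20,1.3)
over2('m2.png','scene',(430,245,495,310),6,[],0,1.3)
over2('m3.png','top',(168,215,220,262),8,[],20,1.3)
a=cv2.imread('pics/m2.png');b=cv2.imread('pics/m3.png');h=max(a.shape[0],b.shape[0])
cv2.imwrite('pics/m4.png',np.hstack([np.pad(q,((0,h-q.shape[0]),(0,0),(0,0))) for q in(a,b)]))
E
```

```text
(no output)
```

View pics/m0.png

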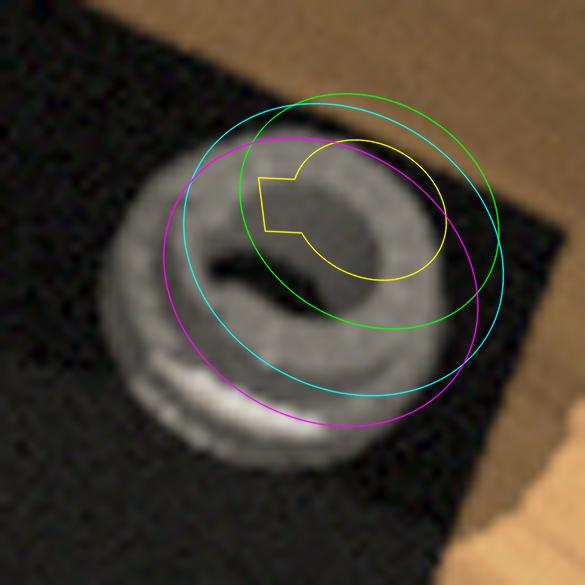

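View pics/m1.png

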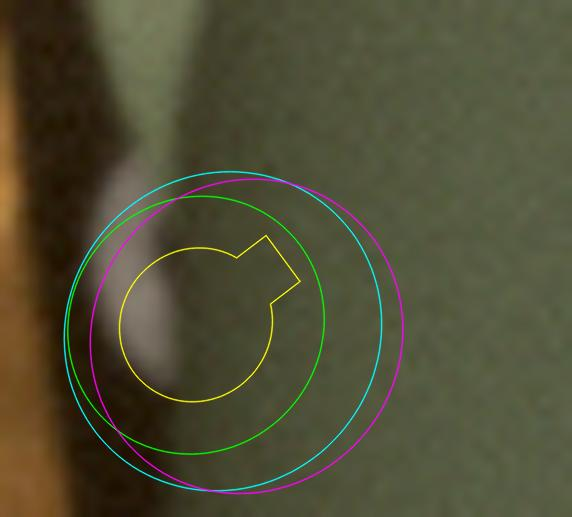

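View pics/m4.png

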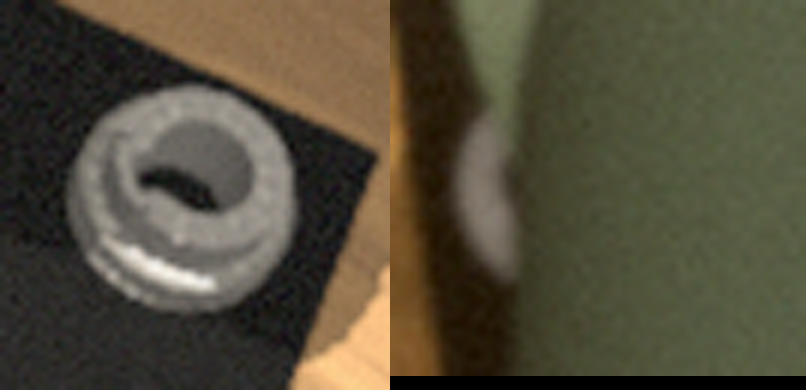

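```bash
cp pics/e0.png raw_scene.png; cp pics/e1.png raw_top.png
python3 - <<'E'
from ov import *
p=(.455,.345,.045)
q=atz('scene',proj('scene',p)+[-5.6,4.7],.045); print(q)
cv=pulley(q[:2],-.8)
def pair(f,cv):
    over2('m0.png','scene',(430,245,490,302),7,cv,10,1.3); over2('m1.png','top',(168,215,220,262),8,cv,20,1.3)
    a=cv2.imread('pics/m0.png')[:376];b=cv2.imread('pics/m1.png')[:376]
    cv2.imwrite('pics/'+f,np.hstack([a,b[:,:380]]))
pair('n0.png',cv); pair('n1.png',[])
E
```

```text
[0.47157297 0.34188231 0.045     ]
```

View pics/n0.png

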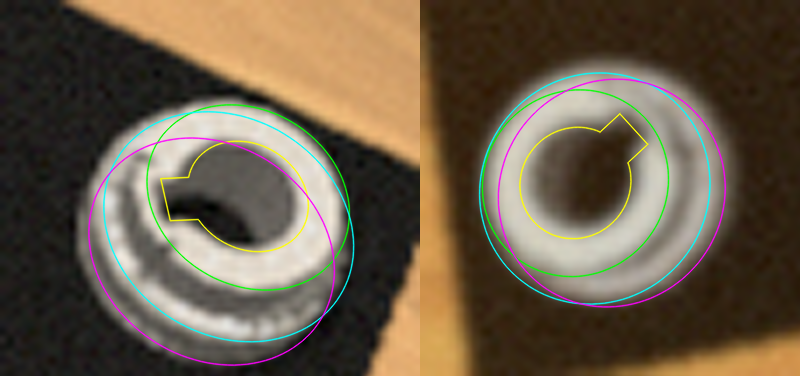

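View pics/n1.png

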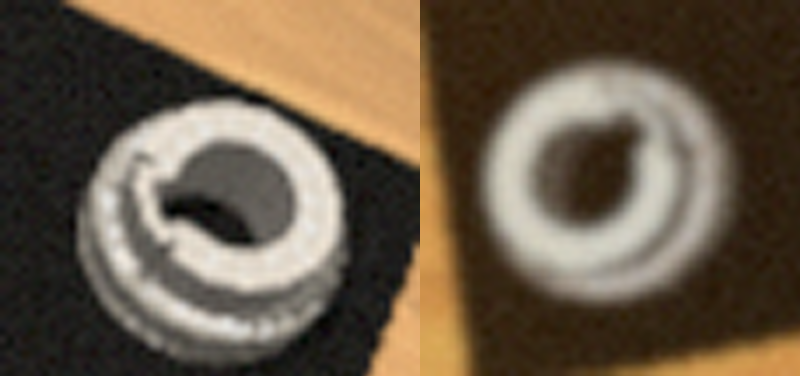

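```bash
cat >> ov.py <<'E'
def pair(f,cv,sb=(430,245,490,302),tb=(168,215,220,262)):
    over2('m0.png','scene',sb,7,cv,10,1.3); over2('m1.png','top',tb,8,cv,20,1.3)
    a=cv2.imread('pics/m0.png')[:376];b=cv2.imread('pics/m1.png')[:376]
    cv2.imwrite('pics/'+f,np.hstack([a,b[:,:380]]))
E
python3 - <<'E'
from ov import *
pair('n2.png',pulley((.4732,.3402),-.85)); pair('n3.png',pulley((.4732,.3402),-.7)[:1])
E
```

```text
(no output)
```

View pics/n2.png

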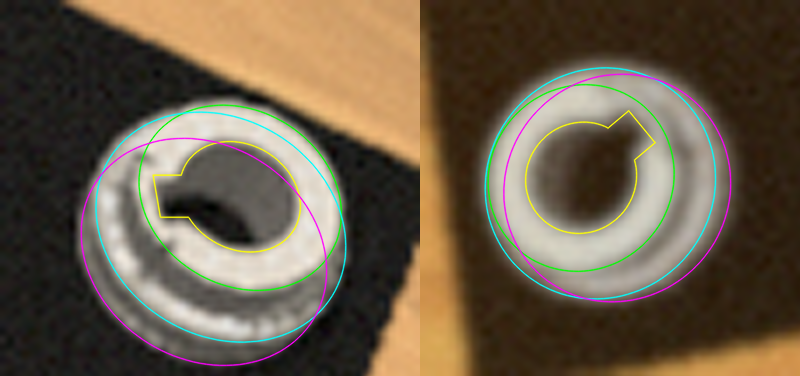

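View pics/n3.png

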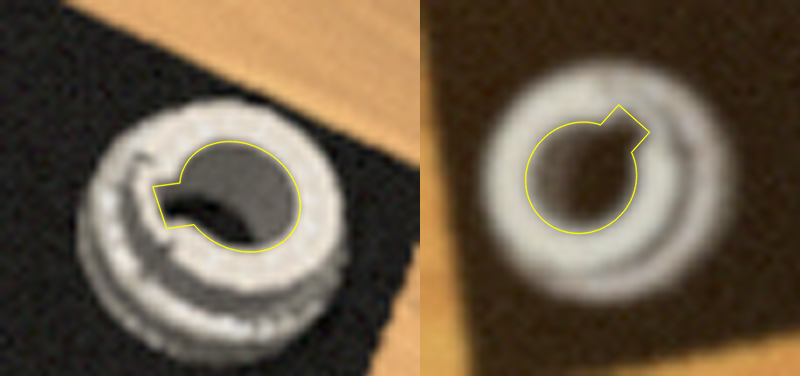

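Run:
```python
from ov import *
L=[]
for an in(None,-.85,-.7,-.6):
    cv=pulley((.4738,.3397),an)[:1] if an is not None else []
    over2('x.png','scene',(444,252,482,288),10,cv,0,1.1); a=cv2.imread('pics/x.png')[:300,:]
    over2('x.png','top',(174,218,206,248),10,cv,30,1.4); b=cv2.imread('pics/x.png')[:300,:]
    L.append(np.hstack([a,b]))
cv2.imwrite('pics/o1.png',np.vstack(L[:2]));cv2.imwrite('pics/o2.png',np.vstack(L[2:]))
```

```text
(no output)
```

View pics/o1.png

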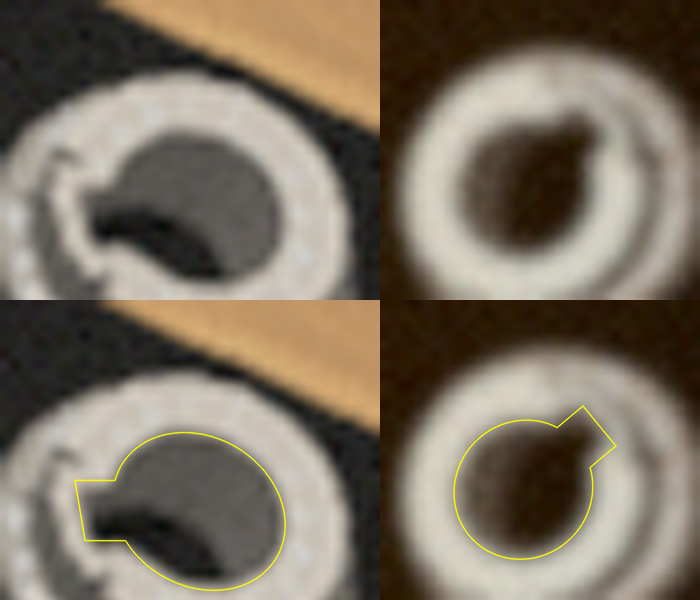

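View pics/o2.png

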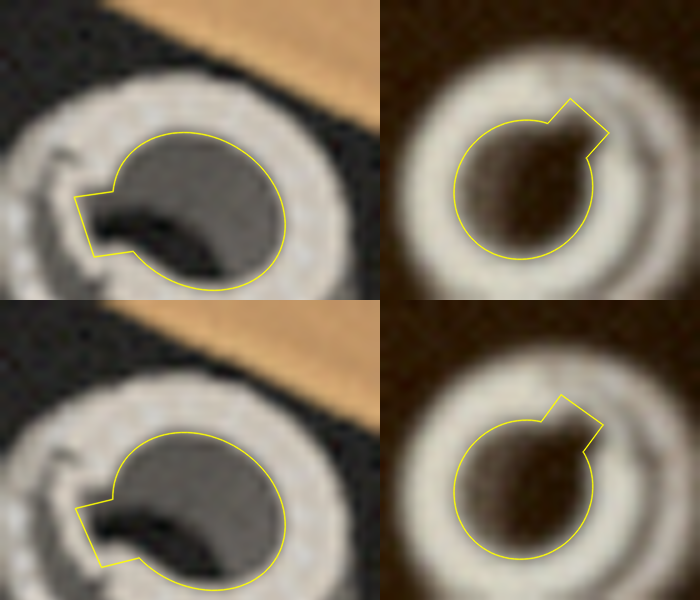

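Run:
```python
from ov import *
go(.4738,.3397,.11,1.57)
```

```text
lin mm [-72.1, -185.4, 126.2] turn [0.0005, 0.0002, -1.7316]
```

Call:
servo_tool --motion '[{"turn": [0, 0, -1.73], "linear": [-72.1, -185.4, 40], "claw": 82}, {"turn": [0, 0, -1.73], "linear": [-72.1, -185.4, 60], "claw": 82}, {"turn": [0, 0, -1.73], "linear": [-72.1, -185.4, 80], "claw": 82}, {"turn": [0, 0, -1.73], "linear": [-72.1, -185.4, 100], "claw": 82}, {"turn": [0, 0, -1.73], "linear": [-72.1, -185.4, 126], "claw": 82}, {"turn": [0, 0, -1.73], "linear": [-72.1, -185.4, 126], "claw": 82}, {"turn": [0, 0, -1.73], "linear": [-72.1, -185.4, 126], "claw": 82}, {"turn": [0, 0, -1.73], "linear": [-72.1, -185.4, 126], "claw": 82}, {"turn": [0, 0, -1.73], "linear": [-72.1, -185.4, 126], "claw": 82}, {"turn": [0, 0, -1.73], "linear": [-72.1, -185.4, 126], "claw": 82}, {"turn": [0, 0, -1.73], "linear": [-72.1, -185.4, 126], "claw": 82}, {"turn": [0, 0, -1.73], "linear": [-72.1, -185.4, 126], "claw": 82}]'

```text
time_s: 19.4
tool_pos: [0.4731, 0.3406, 0.1102]
ee_rot: [-3.142, 0.0, 1.567]
ft_force: [0.2, -0.3, 0.5]
grip_width: 0.957
```

Run:
```python
from ov import *
st(); go(.4738,.3397,.043,1.57)
pic('scene','p0.png',(390,190,520,310),5)
```

```text
19.4 pos [0.4731 0.3406 0.1102] rpy [-3.1416e+00  1.0000e-04  1.5671e+00] F [ 0.2 -0.3  0.5] g 81.7 q [-0.54  0.64 -0.26  1.81  0.24  0.72  0.63]
lin mm [-0.9, 0.7, 67.2] turn [-0.0, 0.0001, -0.0029]
```

View pics/p0.png

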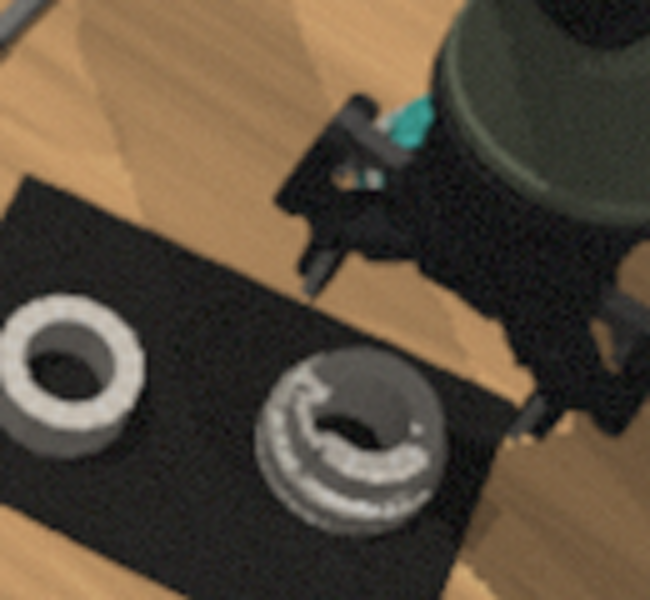

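The grey pulley at scene (461,278), flanged and with a keyway, is the right one. The turquoise one at (479,226) is the look-alike and the plain ring at (401,262) is the spacer. This crop confirms it, so I'm descending.

Call:
servo_tool --motion '[{"turn": [0, 0, 0], "linear": [0, 0, 35], "claw": 82}, {"turn": [0, 0, 0], "linear": [0, 0, 60], "claw": 82}, {"turn": [0, 0, 0], "linear": [0, 0, 67], "claw": 82}, {"turn": [0, 0, 0], "linear": [0, 0, 67], "claw": 82}]'

```text
time_s: 19.95
tool_pos: [0.4729, 0.3408, 0.0435]
ee_rot: [-3.141, 0.0, 1.57]
ft_force: [1.3, -0.3, 1.1]
grip_width: 0.96
```

Call:
servo_tool --motion '[{"turn": [0, 0, 0], "linear": [0, 0, 0], "claw": 50}, {"turn": [0, 0, 0], "linear": [0, 0, 0], "claw": 50}, {"turn": [0, 0, 0], "linear": [0, 0, 0], "claw": 50}, {"turn": [0, 0, 0], "linear": [0, 0, 0], "claw": 50}]' --squeeze 20

```text
time_s: 20.45
tool_pos: [0.4734, 0.3408, 0.0444]
ee_rot: [3.14, -0.001, 1.57]
ft_force: [-1.1, -2.4, 8.7]
grip_width: 0.672
```

Run:
```python
from ov import *
st()
```

```text
20.45 pos [0.4734 0.3408 0.0444] rpy [ 3.1405e+00 -6.0000e-04  1.5696e+00] F [-1.1 -2.4  8.7] g 57.4 q [-0.56  0.74 -0.23  1.83  0.28  0.59  0.6 ]
```

Call:
servo_tool --motion '[{"turn": [0, 0, 0], "linear": [0, 0, 0], "claw": 80}, {"turn": [0, 0, 0], "linear": [0, 0, 0], "claw": 80}, {"turn": [0, 0, 1.57], "linear": [0, 0, 0], "claw": 80}, {"turn": [0, 0, 1.57], "linear": [0, 0, 0], "claw": 80}, {"turn": [0, 0, 1.57], "linear": [0, 0, 0], "claw": 80}, {"turn": [0, 0, 1.57], "linear": [0, 0, 0], "claw": 80}, {"turn": [0, 0, 1.57], "linear": [0, 0, 0], "claw": 80}, {"turn": [0, 0, 1.57], "linear": [0, 0, 0], "claw": 80}, {"turn": [0, 0, 1.57], "linear": [0, 0, 0], "claw": 80}, {"turn": [0, 0, 1.57], "linear": [0, 0, 0], "claw": 80}, {"turn": [0, 0, 1.57], "linear": [0, 0, 0], "claw": 80}, {"turn": [0, 0, 1.57], "linear": [0, 0, 0], "claw": 80}]'

```text
time_s: 21.95
tool_pos: [0.4728, 0.3409, 0.0433]
ee_rot: [3.142, -0.0, 0.001]
ft_force: [-0.3, 0.3, -0.1]
grip_width: 0.939
```

Run:
```python
from ov import *
st()
pic('scene','q0.png',(390,190,520,310),5)
```

```text
21.95 pos [0.4728 0.3409 0.0433] rpy [ 3.1415e+00 -0.0000e+00  9.0000e-04] F [-0.3  0.3 -0.1] g 80.2 q [-0.84  0.75  0.17  1.85 -0.22  0.56 -0.53]
```

View pics/q0.png

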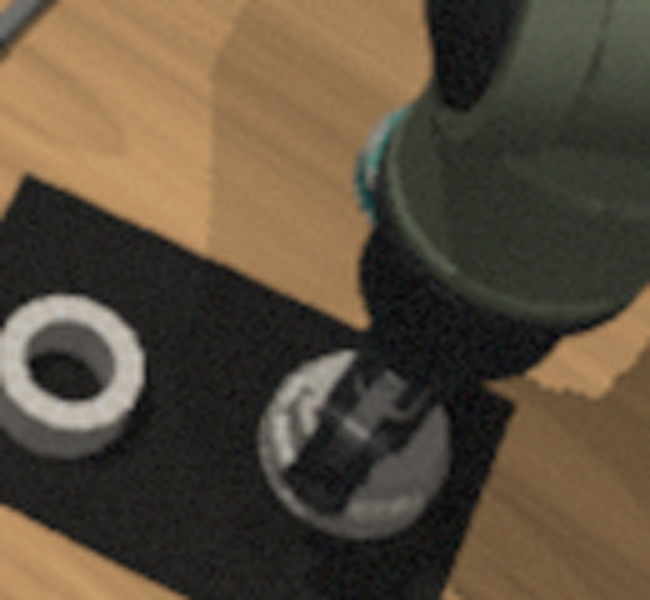

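Close at 60 N, then lift.

Call:
servo_tool --motion '[{"turn": [0, 0, 0], "linear": [0, 0, 0], "claw": 50}, {"turn": [0, 0, 0], "linear": [0, 0, 0], "claw": 50}, {"turn": [0, 0, 0], "linear": [0, 0, 0], "claw": 50}, {"turn": [0, 0, 0], "linear": [0, 0, 0], "claw": 50}, {"turn": [0, 0, 0], "linear": [0, 0, 0], "claw": 50}]' --squeeze 60

```text
time_s: 22.62
tool_pos: [0.4732, 0.3407, 0.0438]
ee_rot: [-3.141, -0.0, 0.001]
ft_force: [-0.9, -1.1, 8.8]
grip_width: 0.658
```

Call:
servo_tool --motion '[{"turn": [0, 0, 0], "linear": [0, 0, -25], "claw": 50}, {"turn": [0, 0, 0], "linear": [0, 0, -75], "claw": 50}, {"turn": [0, 0, 0], "linear": [0, 0, -135], "claw": 50}, {"turn": [0, 0, 0], "linear": [0, 0, -150], "claw": 50}, {"turn": [0, 0, 0], "linear": [0, 0, -150], "claw": 50}]'

```text
time_s: 23.25
tool_pos: [0.473, 0.3408, 0.1935]
ee_rot: [-3.141, -0.001, 0.001]
ft_force: [-1.5, -0.0, -3.3]
grip_width: 0.657
```

Run:
```python
from ov import *
st(); go(.5967,.0112,.193,.61)
pic('scene','q1.png',(370,130,520,290),3.7)
```

```text
23.25 pos [0.473  0.3408 0.1935] rpy [-3.1408e+00 -6.0000e-04  5.0000e-04] F [-1.5 -0.  -3.3] g 56.1 q [-0.9   0.53  0.24  1.78 -0.16  0.85 -0.58]
lin mm [123.6, 329.7, 0.3] turn [-0.0006, -0.0008, -0.6095]
```

View pics/q1.png

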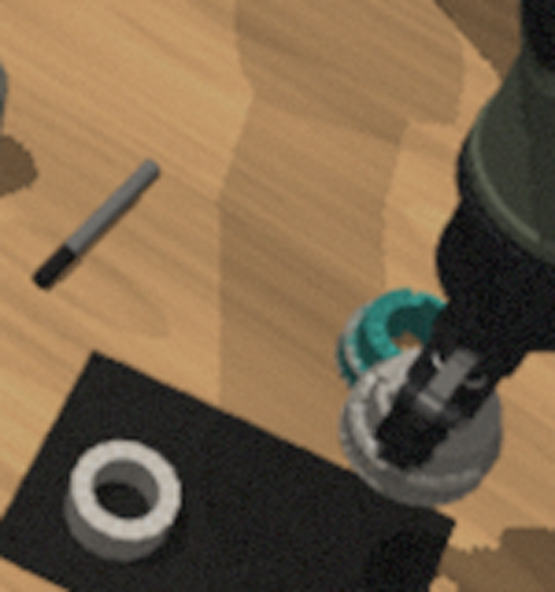

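Call:
servo_tool --motion '[{"turn": [0, 0, -0.61], "linear": [123.6, 329.7, 0], "claw": 50}, {"turn": [0, 0, -0.61], "linear": [123.6, 329.7, 0], "claw": 50}, {"turn": [0, 0, -0.61], "linear": [123.6, 329.7, 0], "claw": 50}, {"turn": [0, 0, -0.61], "linear": [123.6, 329.7, 0], "claw": 50}, {"turn": [0, 0, -0.61], "linear": [123.6, 329.7, 0], "claw": 50}, {"turn": [0, 0, -0.61], "linear": [123.6, 329.7, 0], "claw": 50}, {"turn": [0, 0, -0.61], "linear": [123.6, 329.7, 0], "claw": 50}, {"turn": [0, 0, -0.61], "linear": [123.6, 329.7, 0], "claw": 50}, {"turn": [0, 0, -0.61], "linear": [123.6, 329.7, 0], "claw": 50}, {"turn": [0, 0, -0.61], "linear": [123.6, 329.7, 0], "claw": 50}]'

```text
time_s: 24.55
tool_pos: [0.5963, 0.012, 0.1931]
ee_rot: [-3.141, 0.0, 0.611]
ft_force: [0.6, 0.5, -3.1]
grip_width: 0.655
```

Run:
```python
from ov import *
st(); go(.5967,.0112,.193,.61)
pic('scene','r0.png',(250,120,370,230),6)
o=bot.observe();p=o['tool_pos']
over2('r1.png','scene',(275,145,325,210),9,pulley(p[:2],-.18,p[2]-.0388),0,1.6)
```

```text
24.55 pos [0.5963 0.012  0.1931] rpy [-3.1413e+00  2.0000e-04  6.1140e-01] F [ 0.6  0.5 -3.1] g 56.0 q [-0.2   0.54  0.11  1.74 -0.08  0.87  0.56]
lin mm [-0.1, 0.8, 0.1] turn [-0.0003, 0.0002, 0.0014]
```

View pics/r0.png

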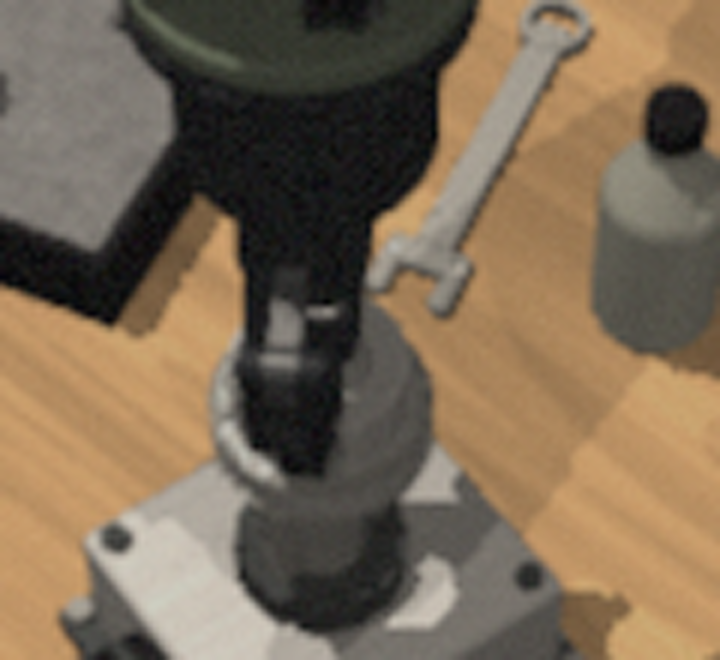

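View pics/r1.png

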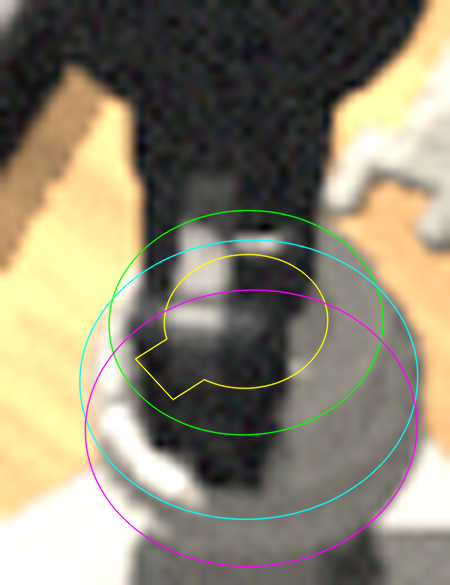

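Call:
servo_tool --motion '[{"turn": [0, 0, 0], "linear": [0, 0, 18], "claw": 50}, {"turn": [0, 0, 0], "linear": [0, 0, 18], "claw": 50}, {"turn": [0, 0, 0], "linear": [0, 0, 18], "claw": 50}]'

```text
time_s: 24.98
tool_pos: [0.5965, 0.011, 0.1751]
ee_rot: [-3.141, 0.0, 0.61]
ft_force: [0.5, 0.2, -2.1]
grip_width: 0.658
```

Run:
```python
from ov import *
st(); 
pic('scene','r2.png')
o=bot.observe();p=o['tool_pos']
cv=pulley(p[:2],-.18,p[2]-.0388)[1:]
c=(.5967,.0112)
over2('r3.png','scene',(275,155,330,225),8,cv+[circ(c,.03,.088),circ(c,.03,.072)],0,1.3)
over2('r4.png','scene',(275,155,330,225),8,[],0,1.3)
cv2.imwrite('pics/r5.png',np.hstack([cv2.imread('pics/r3.png'),cv2.imread('pics/r4.png')])[:,:800])
```

```text
24.98 pos [0.5965 0.011  0.1751] rpy [-3.1414e+00  5.0000e-04  6.0990e-01] F [ 0.5  0.2 -2.1] g 56.2 q [-0.19  0.57  0.11  1.75 -0.08  0.83  0.56]
```

View pics/r5.png

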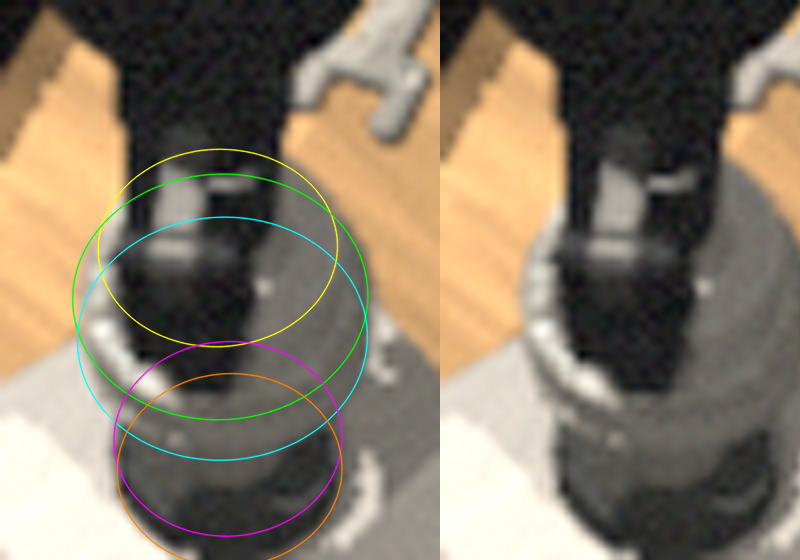

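Run:
```python
from ov import *
o=bot.observe();p=o['tool_pos']
over2('r6.png','scene',(278,165,328,216),12,pulley(p[:2],-.18,p[2]-.0388)[2:],0,1.5)
over2('r7.png','scene',(278,165,328,216),12,pulley(p[:2]+np.array([-.0012,.0012]),-.18,p[2]-.0388)[2:],0,1.5)
```

```text
(no output)
```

View pics/r6.png

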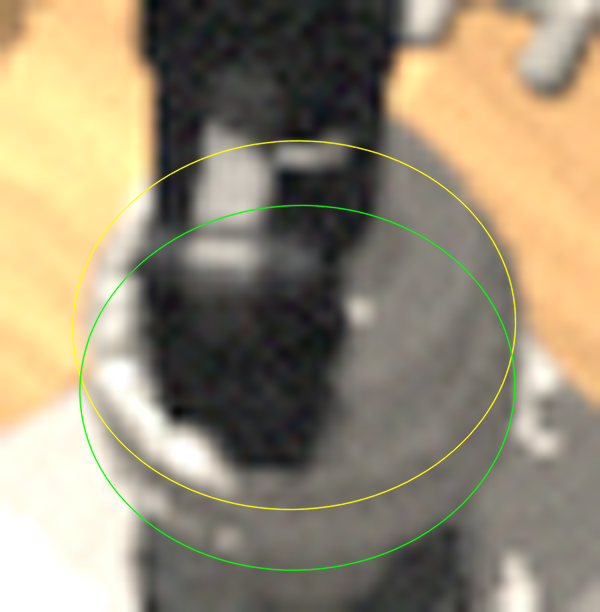

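View pics/r7.png

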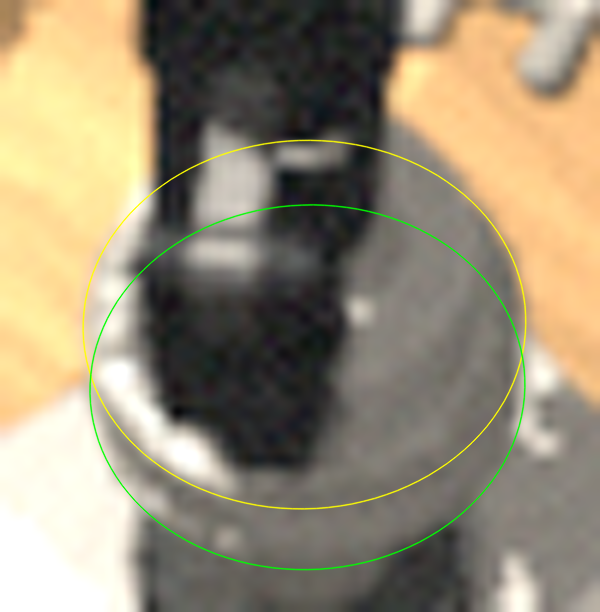

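Call:
servo_tool --motion '[{"turn": [0, 0, 0], "linear": [0, 0.5, 4], "claw": 50}, {"turn": [0, 0, 0], "linear": [0, 0.5, 7], "claw": 50}, {"turn": [0, 0, 0], "linear": [0, 0.5, 8.5], "claw": 50}, {"turn": [0, 0, 0], "linear": [0, 0.5, 8.5], "claw": 50}]'

```text
time_s: 25.52
tool_pos: [0.5968, 0.0106, 0.1667]
ee_rot: [-3.141, 0.0, 0.61]
ft_force: [-0.6, 0.3, -2.5]
grip_width: 0.656
```

Run:
```python
from ov import *
st(); print(bot.observe()['wrist_torque'].round(2))
```

```text
25.52 pos [0.5968 0.0106 0.1667] rpy [-3.1415e+00  2.0000e-04  6.1000e-01] F [-0.6  0.3 -2.5] g 56.1 q [-0.19  0.58  0.11  1.76 -0.08  0.81  0.56]
[ 0.02 -0.    0.01]
```

Call:
servo_tool --motion '[{"turn": [0, 0, 0], "linear": [0, 0, 2], "claw": 50}, {"turn": [0, 0, 0], "linear": [0, 0, 4], "claw": 50}, {"turn": [0, 0, 0], "linear": [0, 0, 4], "claw": 50}]'

```text
time_s: 25.9
tool_pos: [0.5967, 0.0106, 0.1626]
ee_rot: [-3.141, 0.0, 0.61]
ft_force: [0.1, 0.4, -2.4]
grip_width: 0.655
```

Run:
```python
from ov import *
st(); print(bot.observe()['wrist_torque'].round(2))
```

```text
25.9 pos [0.5967 0.0106 0.1626] rpy [-3.1415e+00  3.0000e-04  6.1000e-01] F [ 0.1  0.4 -2.4] g 56.0 q [-0.19  0.58  0.11  1.76 -0.08  0.81  0.56]
[-0.01 -0.    0.01]
```

Call:
servo_tool --motion '[{"turn": [0, 0, 0], "linear": [0, 0, 2], "claw": 50}, {"turn": [0, 0, 0], "linear": [0, 0, 4], "claw": 50}, {"turn": [0, 0, 0], "linear": [0, 0, 6], "claw": 50}, {"turn": [0, 0, 0], "linear": [0, 0, 6], "claw": 50}]'

```text
time_s: 26.4
tool_pos: [0.5967, 0.0106, 0.1566]
ee_rot: [-3.141, 0.0, 0.61]
ft_force: [-0.5, 0.2, -2.4]
grip_width: 0.654
```

Run:
```python
from ov import *
st(); print(bot.observe()['wrist_torque'].round(2))
```

```text
26.4 pos [0.5967 0.0106 0.1566] rpy [-3.1415e+00  3.0000e-04  6.1000e-01] F [-0.5  0.2 -2.4] g 55.8 q [-0.19  0.59  0.11  1.76 -0.08  0.79  0.57]
[-0.    0.01  0.02]
```

Call:
servo_tool --motion '[{"turn": [0, 0, 0], "linear": [0, 0, 5], "claw": 50}, {"turn": [0, 0, 0], "linear": [0, 0, 10], "claw": 50}, {"turn": [0, 0, 0], "linear": [0, 0, 15], "claw": 50}, {"turn": [0, 0, 0], "linear": [0, 0, 15], "claw": 50}]'

```text
time_s: 26.9
tool_pos: [0.5966, 0.0106, 0.1413]
ee_rot: [-3.141, 0.001, 0.61]
ft_force: [-0.5, 0.1, -2.5]
grip_width: 0.658
```

Call:
servo_tool --motion '[{"turn": [0, 0, 0], "linear": [0, 0, 5], "claw": 50}, {"turn": [0, 0, 0], "linear": [0, 0, 9], "claw": 50}, {"turn": [0, 0, 0], "linear": [0, 0, 12], "claw": 50}, {"turn": [0, 0, 0], "linear": [0, 0, 12], "claw": 50}]'

```text
time_s: 27.4
tool_pos: [0.5967, 0.0106, 0.1296]
ee_rot: [-3.141, 0.0, 0.61]
ft_force: [-0.7, 0.5, -2.8]
grip_width: 0.659
```

Run:
```python
from ov import *
st(); print(bot.observe()['wrist_torque'].round(2))
```

```text
27.4 pos [0.5967 0.0106 0.1296] rpy [-3.1414e+00  3.0000e-04  6.1000e-01] F [-0.7  0.5 -2.8] g 56.3 q [-0.19  0.63  0.1   1.78 -0.09  0.74  0.57]
[ 0.03 -0.04  0.03]
```

Call:
servo_tool --motion '[{"turn": [0, 0, 0], "linear": [0, 0, 1.5], "claw": 50}, {"turn": [0, 0, 0], "linear": [0, 0, 3], "claw": 50}, {"turn": [0, 0, 0], "linear": [0, 0, 3], "claw": 50}]'

```text
time_s: 27.78
tool_pos: [0.5969, 0.0106, 0.1269]
ee_rot: [3.142, -0.0, 0.61]
ft_force: [-0.6, 0.3, -0.6]
grip_width: 0.66
```

Run:
```python
from ov import *
st(); print(bot.observe()['wrist_torque'].round(2))
```

```text
27.77 pos [0.5969 0.0106 0.1269] rpy [ 3.1415e+00 -2.0000e-04  6.0990e-01] F [-0.6  0.3 -0.6] g 56.4 q [-0.19  0.63  0.1   1.78 -0.09  0.73  0.57]
[-0.02  0.2   0.02]
```

Call:
servo_tool --motion '[{"turn": [0, 0, 0], "linear": [0, 0, 0.5], "claw": 50}, {"turn": [0, 0, 0], "linear": [0, 0, 0], "claw": 70}, {"turn": [0, 0, 0], "linear": [0, 0, 0], "claw": 84}, {"turn": [0, 0, 0], "linear": [0, 0, 0], "claw": 84}, {"turn": [0, 0, 0], "linear": [0, 0, 0], "claw": 84}, {"turn": [0, 0, 0], "linear": [0, 0, -40], "claw": 84}, {"turn": [0, 0, 0], "linear": [0, 0, -90], "claw": 84}, {"turn": [0, 0, 0], "linear": [-180, -140, -110], "claw": 84}, {"turn": [0, 0, 0], "linear": [-180, -140, -110], "claw": 84}, {"turn": [0, 0, 0], "linear": [-180, -140, -110], "claw": 84}, {"turn": [0, 0, 0], "linear": [-180, -140, -110], "claw": 84}, {"turn": [0, 0, 0], "linear": [-180, -140, -110], "claw": 84}]'

```text
time_s: 29.28
tool_pos: [0.3672, 0.0223, 0.2374]
ee_rot: [-3.142, -0.001, 0.611]
ft_force: [0.6, 0.4, -0.1]
grip_width: 0.981
```

Run:
```python
from ov import *
st(); 
pic('scene','u0.png');pic('top','u1.png')
c=(.5967,.0112); k=T([c[0],c[1],-.18],(.017,0,0))
cv=pulley(c,-.18,.088)+[rect([k[0],k[1],-.18],.005,.005,.130)]
pair('u2.png',cv,(276,180,330,232),(296,160,344,206));pair('u3.png',[],(276,180,330,232),(296,160,344,206))
```

```text
29.27 pos [0.3672 0.0223 0.2374] rpy [-3.1415e+00 -9.0000e-04  6.1060e-01] F [ 0.6  0.4 -0.1] g 83.8 q [-0.32  0.12  0.11  2.24 -0.02  0.78  0.41]Traceback (most recent call last):
  File "<stdin>", line 6, in <module>
  File "ov.py", line 40, in pair
    cv2.imwrite('pics/'+f,np.hstack([a,b[:,:380]]))
                          ~~~~~~~~~^^^^^^^^^^^^^^^
    return _nx.concatenate(arrs, 1, dtype=dtype, casting=casting)
           ~~~~~~~~~~~~~~~^^^^^^^^^^^^^^^^^^^^^^^^^^^^^^^^^^^^^^^
ValueError: all the input array dimensions except for the concatenation axis must match exactly, but along dimension 0, the array at index 0 has size 364 and the array at index 1 has size 368
```

View pics/u0.png

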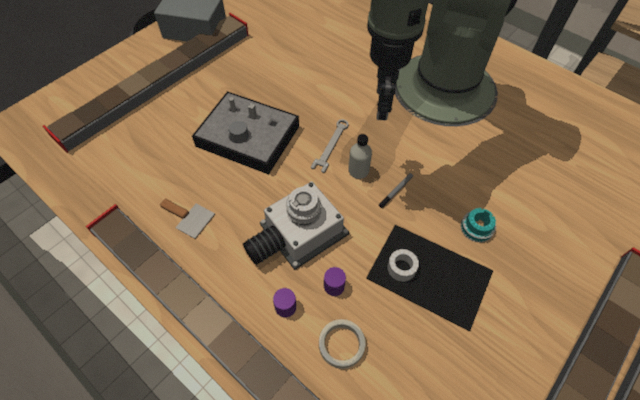

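Run:
```python
from ov import *
c=(.5967,.0112); k=T([c[0],c[1],-.18],(.017,0,0))
cv=pulley(c,-.18,.088)+[rect([k[0],k[1],-.18],.005,.005,.130)]
L=[]
for v in([],cv):
    over2('x.png','scene',(278,182,328,222),9,v,0,1.1);a=cv2.imread('pics/x.png')[:296,:400]
    over2('x.png','top',(300,163,340,200),8,v,30,1.2);b=cv2.imread('pics/x.png')[:296]
    L.append(np.hstack([a,b]))
cv2.imwrite('pics/u4.png',np.vstack(L))
F=[.4892,-.2828,.293];C=T(F,(.037,0,.042))
overlay('u5.png','scene',(185,85,305,180),4,[circ(C,.022,.070)])
```

```text
(no output)
```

View pics/u4.png

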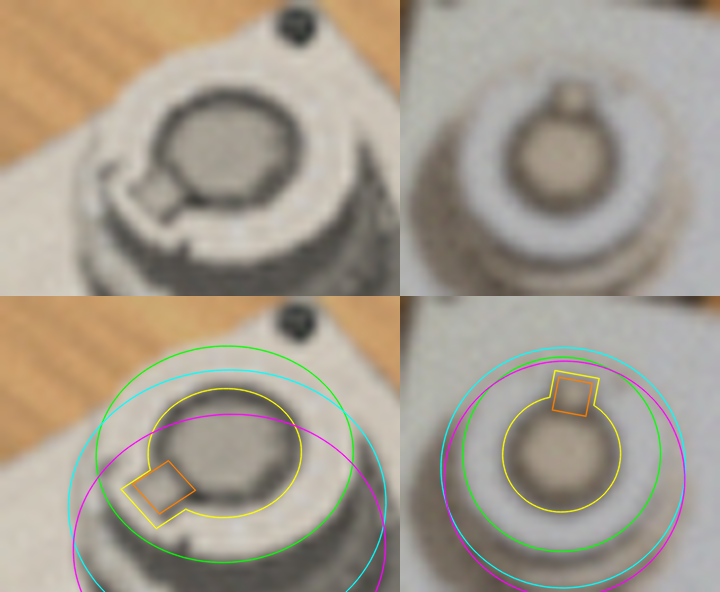

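View pics/u5.png

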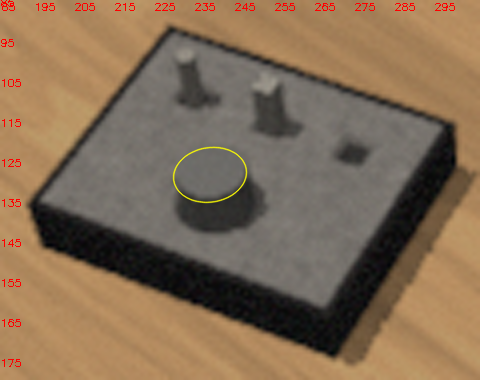

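The overlays agree. The pulley is home, its keyway is around the key, and the boss top is level with the shaft end. The cap is still seated, the wide key and dowel haven't moved, and the arm is clear. Handing in.

Run:
```python
from h import *
st(); print(bot.finish_job())
```

```text
29.38 pos [0.3697 0.0224 0.2372] rpy [ 3.1411e+00 -1.4000e-03  6.1020e-01] F [0.1 0.1 0.3] g 84.1 q [-0.32  0.13  0.11  2.23 -0.02  0.78  0.41]
the job is handed in; nothing more can be done
None
```

I seated the cap, put the key in the shaft's slot and slid the pulley home on the collar. I handed the job in at 29.4 s of the 72 s allowed; no verdict was reported.

- **Cap:** I lifted it off the shaft and pushed it into the round cutout, open end down. In the last picture its top matches the outline expected for a fully seated cap.
- **Key:** I centred it with two grips, lowered it into the pocket and let it drop. Before the pulley went on, its top showed at the height of a fully seated key, 2 mm above the shaft end.
- **Pulley:** I centred it with two grips and slid it on with no measurable resistance. The load on the gripper dropped from 2.8 to 0.6 N at the expected home height. Afterwards both cameras showed the boss level with the shaft end and the keyway around the key.
- **Everything else:** The wide key and dowel are still upright in the foam, and I saw no bystander moved. The gripper was open, clear of everything and reading almost no force when I handed in.

Two checks disagreed slightly:
- **Pulley position:** While the pulley was held, the picture put it about 1 mm to one side of where the two grips had centred it. I moved it 0.5 mm to compensate, and it slid on freely.
- **Slot angle:** My first reading of the slot's direction was about 0.1 rad off. I corrected it before inserting the key.

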